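# Pack the kit carrier under its bayonet keeper bar

### The arm

A 7-joint arm with a two-finger parallel gripper is mounted at the origin on a cart in front of the work surface, level with it; the furniture and walls round the work are solid. World frame = base frame: x ahead of the robot, y to its left, z up, the work surface at z = 0. Lengths are in m, angles in rad, forces in N, time in s.
With the tool pointing down it reaches from about 0.4 to 0.85 m from the base axis. Payload 4.5 kg.
Tool frame: the origin (TCP) lies between the finger pads; the fingertips stand 14 mm ahead of it and the grasp point (between the pads) lies 5 mm behind it (bot.tip_extent is the distance from the TCP to the fingertips, in m); z points along the fingers, y is the line along which they close (so a half turn about z gives the same grasp; the last joint's range is limited). The gripper opens to 88 mm and grips with 3 to 60 N. Pads are 18 mm wide; open, the fingers measure 123 mm over their backs; the gripper's body (75 mm by 187 mm) begins 45 mm behind the grasp point.
Start: joints at [1.205, 0.689, -0.195, 1.565, 0.157, 0.902, -0.215], TCP at [0.243, -0.576, 0.253] pointing down, gripper open.
Joint ranges: [-3.01, 3.01], [-0.46, 2.08], [-1.47, 1.51], [0.13, 2.56], [-1, 4.14], [0.04, 2.09], [-2.66, 2.66]. Speed limits (rad/s): [2.57, 2.57, 3.14, 3.14, 3.14, 3.14, 3.14].

### API

Orientations are given as a unit quaternion [w, x, y, z].
In Python, from bench import bot, vision gives the robot as it stands.
- The arm moves only by the tool jog_arm, never from a script. Its argument "steps" is a list of rows, each a list of 7 numbers: the turn, a rotation vector about the tool's x, y, z as a fraction of full scale, then the shift along the tool's x, y, z as a fraction of full scale, then the opening, from 0 (shut) to 1 (fully open). A call has 1 to 5 rows; each row shifts and turns the commanded pose from where the row before left it, along the tool's axes as they then stand; what a row does not reach is not made up. Full scale, the value 1, is 30 mm for a shift and 10 degrees for a turn. A row lasts 1/8 s, in which the tool goes at most 62.5 mm and 10.7 degrees, less where a joint would pass 70% of its speed; a pose out of reach is approached as far as the arm can. A call with a number of a shift or a turn outside -1 to 1 is refused whole. A call with a gripper value outside its range is refused whole. The fingers move at their own pace and stop on an object; "force" is the grip in N (left out, the last holds). Time passes only in rows, so rows that do not move let the fingers close. It gives the time, the measured TCP pose, the force, the opening and the grip force at its end, in the units of the state.
- bot.state(): the state, without advancing time (a new reading comes with each control period).
- vision.get_image(name): name is "scene" or "top"; returns a dict with "pixels" (400x640x3 uint8, red, green, blue), "camera_matrix" (3x3 intrinsics, pixels), "k1" (the pictures are not rectified: a ray, as slopes to the right and down, at radius r is drawn at 1 + k1 r^2 times it, then the intrinsics apply), "eye" and "rotation" of the camera in the world. Camera axes: x right, y up, looking along -z (the intrinsics and any distortion apply to the point x, -y, -z); pixel columns grow to the right and rows downward; lengths in m; the calibration is good to about 2 mm. A picture is of the moment at which its call begins. There is no depth.
- bot.finish_job(): hands the job in; it is judged then, once.
The state is a dict: "time_s": time; "q": joint angles; "qd": joint speeds; "effort": joint torques, N m; "position": TCP position; "tcp_rot": TCP orientation; "contact_force": force on the tool from outside, world axes, zero at the start; "moment": the same for the moment, N m; "width": opening from 0.0 (shut) to 1.0 (fully open); "gripper_force": force on a finger pad.
Only numpy, scipy, OpenCV 4.12 (cv2) and the standard library are available. Lean on these libraries where they do the work, as an engineer would, in place of code of your own. Each camera call takes 0.05 s, during which the arm holds its last target. There are 200 camera calls.

### The job

The aluminium kit carrier is empty and its T-shaped keeper bar is locked in: release it (push down against the spring, turn a quarter anticlockwise, lift out) and set it upright in the square parking stand, then pack the loose screw-lid jars, wire reel and square brass doming block from the front of the bench upright into the carrier's two rows. Then put the bar back into the bayonet housing, push it down, turn it a quarter clockwise so that its arms lie over the rows, and let it click up home; leave the two knob-topped brass weights where they are.

Things in the scene. Friction and masses are not known exactly. Their poses are not given: they have to be found in the camera images.
- carrier: Fixed aluminium kit carrier: base plate 120 (its x) x 228 (its y) x 6 mm, origin at the centre of its underside, on the bench, z up. Rows for items at +y and -y, bayonet housing between them. Row walls and rails 4 to 5 mm thick, up to z = 26 mm.
- row_left (a point): Centre of the floor (6 mm above the carrier's origin) of the row at the carrier's +y; axes as the carrier's. Inside 109 (x) x 55.5 mm (y): two items, one behind the other, at about x = +27 and -27 mm. Easiest with the fingers closing along the carrier's y.
- row_right (a point): The same for the row at the carrier's -y.
- lock_top (a point): On the axis of the dark steel bayonet housing, at its top, 32 mm above the carrier's origin; axes as the carrier's. Housing radius 35, bore radius 20 mm. Lug gaps, 14.5 mm wide, open upward at +x and -x. Lips: underside 8 mm below this point.
- lock_notch (a point): On the same axis, at the height of the notch roofs' underside (28.5 mm above the carrier's origin). The notches, open only from below, are at +y and -y: a quarter turn CLOCKWISE seen from above from the gaps, beneath the lips. Solid stops block the other way and any further turn.
- plunger (a joint): Brass spring plunger in the bore, 32 mm across, m pressed down: 0 = free, top 27 mm above the carrier's origin; 0.016 = bottomed. Spring 1000 N/m.
- keeper_bar: Loose T-shaped keeper bar, 0.19 to 0.3 kg, at first locked in the carrier along its y. Origin at the centre of the foot's underside, z up the stem. Foot 34 mm across, 10 high; two lugs along +x and -x, 56 mm over the tips, 9 wide, 8 high from the underside. Stem 20 mm across. Plate 200 (x) x 44 (y) mm, z = 73 to 82 mm with its pads. Same when turned half round.
- keeper_grip (a point): On the keeper bar's axis, 94 mm above its origin: middle of the black grip rib, 70 (bar's x) x 14 (y) x 24 mm (12 above and below this point), standing on the plate. Take it across the 14 mm, fingertips close to the plate top, which then takes the push.
- keeper_foot (a point): Underside of the keeper bar's foot, on its axis. Above the carrier's origin: about 24 mm set in the gaps, resting on the plunger (bar along carrier x); pressed under 16 mm the lugs clear the lips (12 mm is good, 15 N); turned to carrier y and let go it springs up to 20.5 mm, held in the notches.
- stand: Fixed dark square parking stand, base 90 x 90 mm, 5 mm thick, with a square cup, 64 mm inside, up to z = 30 mm empty at first, in which the keeper bar's foot stands loosely, bar about along the cup's x or y. Origin at the centre of its underside.
- dome_mould: Loose square brass doming block with round hollows in its top, 50 x 50 x 42 mm, 0.55 kg, always there, to be packed. Origin at the centre of its underside; x and y along its sides.
- white_reel: Loose reel of copper wire with white flanges standing on its flange, 34 mm across, 40 mm high (absent in some starts), to be packed. Origin at the centre of its underside, z up.
- weight_100: Loose brass knob-topped weight, 26 mm across, 30 mm high, among the things to pack; it stays where it is. Origin at the centre of its underside.
- weight_50: Loose smaller brass knob-topped weight, 21 mm across, 25 mm high, near the stand; it stays where it is. Origin at the centre of its underside.
- jar_shells: Loose round screw-lid jar (pale shell grit, flat blue lid), 50 mm across, 74 mm high, under 0.25 kg, standing on the bench (absent in some starts). To be packed. Origin at the centre of its underside, z up to the lid.
- jar_magenta: Loose round screw-lid jar (pink powder and pink lid), 47 mm across, 74 mm high, under 0.25 kg, standing on the bench (absent in some starts). To be packed. Origin at the centre of its underside, z up to the lid.
- jar_mica: Loose round screw-lid jar (grey-green flakes, grey lid), 46 mm across, 65 mm high, under 0.25 kg, standing on the bench (absent in some starts). To be packed. Origin at the centre of its underside, z up to the lid.
Things that resemble listed ones, but are neither listed nor needed, are in the scene too. Leave any black or turquoise look-alike of the dome_mould alone.

How it is judged:
On the way, in this order (a step that is already met when the one before it is completed fails the run):
1. the keeper bar stands upright in the parking stand (horizontal distance between keeper_bar and stand below 0.015 m and z of keeper_bar in the frame of stand below 0.012 m and angle between keeper_bar's own z axis and vertical below 0.15 rad), for 0.2 s.
2. every jar, the reel (those present) and the doming block stand upright in one of the carrier's rows (x of jar_shells in the frame of carrier between -0.04 and 0.04 m and z of jar_shells in the frame of carrier between 0 and 0.02 m and (y of jar_shells in the frame of carrier between 0.065 and 0.096 m or y of jar_shells in the frame of carrier between -0.096 and -0.065 m) and angle between each of jar_shells, jar_magenta, jar_mica, white_reel, dome_mould's own z axis and vertical below 0.35 rad and x of jar_magenta in the frame of carrier between -0.04 and 0.04 m and z of jar_magenta in the frame of carrier between 0 and 0.02 m and (y of jar_magenta in the frame of carrier between 0.065 and 0.096 m or y of jar_magenta in the frame of carrier between -0.096 and -0.065 m) and x of jar_mica in the frame of carrier between -0.04 and 0.04 m and z of jar_mica in the frame of carrier between 0 and 0.02 m and (y of jar_mica in the frame of carrier between 0.065 and 0.096 m or y of jar_mica in the frame of carrier between -0.096 and -0.065 m) and x of white_reel in the frame of carrier between -0.04 and 0.04 m and z of white_reel in the frame of carrier between 0 and 0.02 m and (y of white_reel in the frame of carrier between 0.065 and 0.096 m or y of white_reel in the frame of carrier between -0.096 and -0.065 m) and x of dome_mould in the frame of carrier between -0.04 and 0.04 m and z of dome_mould in the frame of carrier between 0 and 0.02 m and (y of dome_mould in the frame of carrier between 0.065 and 0.096 m or y of dome_mould in the frame of carrier between -0.096 and -0.065 m)), for 0.2 s.
3. the keeper bar is in the housing, still along the carrier's x, and is pushed down so that its lugs are below the lips (horizontal distance between keeper_bar and carrier below 0.008 m and z of keeper_bar in the frame of carrier below 0.0165 m and angle between the x axis of keeper_bar and the x axis of carrier, either way round below 0.35 rad).
At the end, for the whole second after the job is handed in: Each item stands upright (0.35 rad) on the floor of a row; keeper bar within 6 mm of the housing axis, along the carrier's y (0.26 rad), upright (0.1 rad), at rest, sprung up into the notches (underside 17.8 to 22.5 mm above the carrier's underside) (all of step 2 and horizontal distance between keeper_bar and carrier below 0.006 m and z of keeper_bar in the frame of carrier between 0.0178 and 0.0225 m and angle between the x axis of keeper_bar and the y axis of carrier, either way round below 0.26 rad and angle between keeper_bar's own z axis and vertical below 0.1 rad and linear speed of keeper_bar below 0.02 m/s); the robot touches nothing.
It fails at once if the larger brass weight is shifted by more than 5 cm (distance of weight_100 from where it was at the start of the episode above 0.05 m).
It fails at once if the smaller brass weight is shifted by more than 5 cm (distance of weight_50 from where it was at the start of the episode above 0.05 m).
Of jar_shells, jar_magenta, jar_mica, white_reel only 1 to 3 are there at a start; the rules pass over those that are not, and their reading is None.
At some moment in a run one of dome_mould, white_reel may be knocked a few centimetres aside while the robot is not near it.
It also fails if it takes over 208 s, if anything falls off the work surface, if the arm or the gripper's body presses on something with over 40 N, if the wrist force passes 120 N, or if a joint passes its speed limit or range.

## Working session

There is one attempt and no reset: what is moved stays moved. The work goes in short steps, Python scripts to look and compute and a tool call to move; the robot and the scene stay as the last step left them, time stands still between calls to the robot, and variables do not carry over. Pictures are saved under pics/ and viewed, at most 14 in all, crops included, and the job is handed in when it is done.

Besides the shell and the picture viewer there is one more tool, called after "Request:" as name(argument=value, ...) on one line, values as JSON. jog_arm: Moves the arm, as the interface text tells. Its arguments: {"type":"object","properties":{"steps":{"type":"array"},"force":{"type":"number"}},"required":["steps"]}

```bash
ls; mkdir -p pics; cat > h.py <<'E'
import numpy as np, cv2
from bench import bot, vision
def img(n,f=None):
    d=vision.get_image(n)
    if f: cv2.imwrite('pics/'+f,cv2.cvtColor(d['pixels'],cv2.COLOR_RGB2BGR))
    return d
def dist(d): return np.array([d['k1'],0,0,0,0],float)
def px2w(d,u,v,z):
    p=cv2.undistortPoints(np.array([[[u,v]]],float),np.array(d['camera_matrix'],float),dist(d))[0,0]
    r=np.array(d['rotation'])@np.array([p[0],-p[1],-1]); e=np.array(d['eye'])
    return e+r*(z-e[2])/r[2]
def w2px(d,P):
    c=(np.atleast_2d(P)-np.array(d['eye']))@np.array(d['rotation']); c=c*[1,-1,-1]
    return cv2.projectPoints(c.reshape(-1,1,3),np.zeros(3),np.zeros(3),np.array(d['camera_matrix'],float),dist(d))[0][:,0]
E
python3 - <<'E'
from h import *
for n in('top','scene'):
    d=img(n,n+'0.png'); print(n,d['eye'],d['camera_matrix'],d['k1'],np.round(d['rotation'],3).tolist())
s=bot.state();print(s)
E
```

```text
pics
top [ 0.34035082 -0.19183163  1.24140636] [[424.81794415   0.         319.72322541]
 [  0.         424.81794415 202.74683102]
 [  0.           0.           1.        ]] 0.02837606968036779 [-0.696, -0.05, 0.056, 0.714]
scene [0.09857571 0.54913885 0.74179445] [[378.07207202   0.         325.1326901 ]
 [  0.         378.07207202 197.18142992]
 [  0.           0.           1.        ]] -0.07322906482289553 [-0.227, -0.107, 0.426, 0.869]
{'time_s': 0.1, 'q': array([ 1.20478046,  0.6898832 , -0.19450377,  1.56619569,  0.15729543,
        0.90248392, -0.21508449]), 'qd': array([-0.00028822, -0.00220516,  0.00085476, -0.00466881, -0.00026628,
        0.00068484,  0.00098588]), 'effort': array([-3.68186011e-03, -5.28496563e+01, -1.27180796e+00, -1.53836435e+01,
       -5.25408739e-02,  1.92290856e-03,  2.36252174e-05]), 'position': array([ 0.24303529, -0.57525026,  0.25201216]), 'tcp_rot': array([-7.60902118e-04,  9.80077513e-01,  1.98613805e-01, -2.15378611e-04]), 'contact_force': array([0.12974348, 0.06874172, 1.17491356]), 'moment': array([-0.00975095, -0.01755612, -0.04013651]), 'gripper_force': 0.0, 'width': 0.9992534101170331}
```

View pics/top0.png

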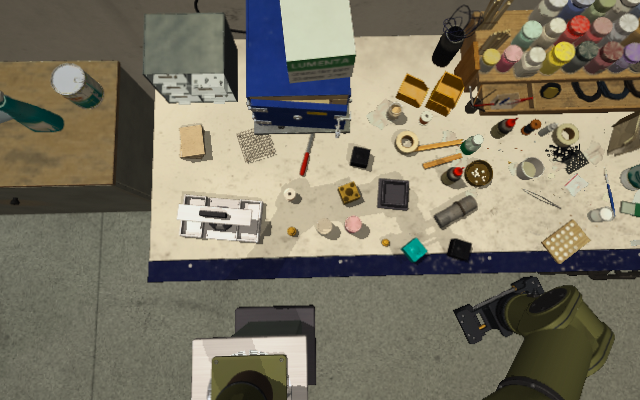

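View pics/scene0.png

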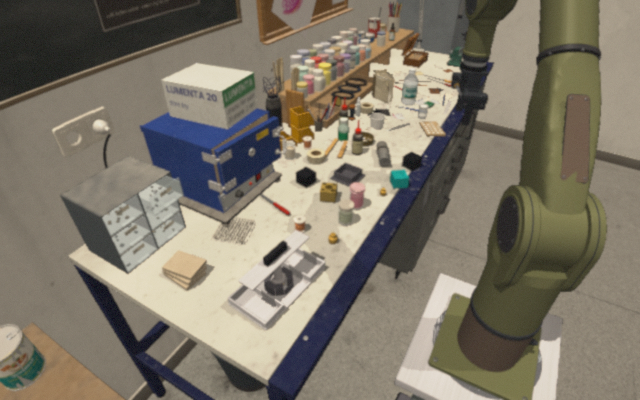

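Candidates in the top image:
- **Brass doming block:** the yellow block at (348,193). The look-alikes are black at (361,157) and (459,250), and teal at (414,250).
- **Jars:** grey-green at (325,228) and pink at (354,225).
- **Reel:** (290,195). The tape-like rings at (405,141) are not it.
- **Weights:** (292,232) and (386,243).
- **Stand:** (393,194).
- **Carrier with bar:** (220,217).

"rotation" is a quaternion, so I'll fix the helper and take one close crop.

```bash
sed -i "s/^from bench/from scipy.spatial.transform import Rotation as R\nfrom bench/; s/np.array(d\['rotation'\])/rot(d)/g" h.py; cat >> h.py <<'E'
def rot(d):
    q=d['rotation']; return R.from_quat([q[1],q[2],q[3],q[0]]).as_matrix()
E
python3 - <<'E'
from h import *
i=cv2.imread('pics/top0.png'); cv2.imwrite('pics/c0.png',cv2.resize(i[140:270,165:430],None,fx=3,fy=3,interpolation=cv2.INTER_CUBIC))
i=cv2.imread('pics/scene0.png'); cv2.imwrite('pics/c1.png',cv2.resize(i[145:330,220:420],None,fx=3.2,fy=3.2,interpolation=cv2.INTER_CUBIC))
d=img('top')
for n,u,v,z in [('mica',325,228,.065),('mag',354,225,.074),('dome',348,193,.042),('reel',290,195,.04),('w100',292,232,.03),('w50',386,243,.025),('stand',393,194,.0)]: print(n,px2w(d,u,v,z).round(3))
E
```

```text
mica [ 0.448 -0.217  0.065]
mag [ 0.453 -0.297  0.074]
dome [ 0.549 -0.287  0.042]
reel [ 0.548 -0.12   0.04 ]
w100 [ 0.442 -0.124  0.03 ]
w50 [ 0.404 -0.391  0.025]
stand [ 0.55  -0.423  0.   ]
```

View pics/c0.png

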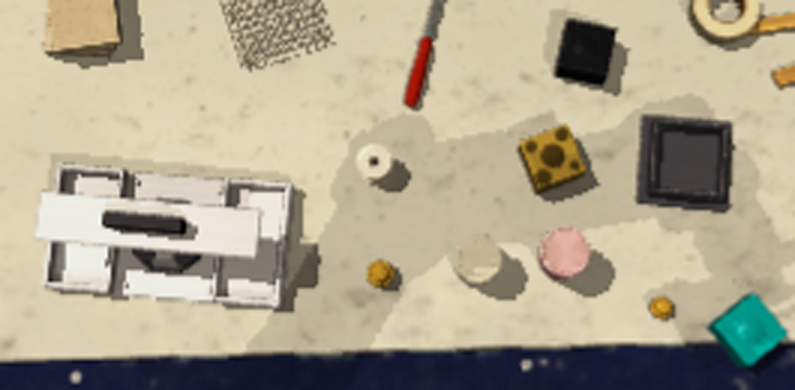

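View pics/c1.png

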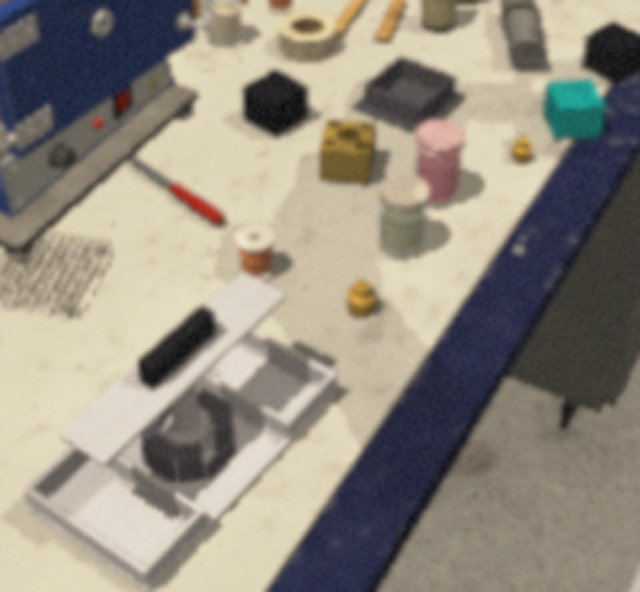

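The crops show the brass block at (348,193), the white-flanged reel at (290,194), the grey-lid jar at (324,227), the pink jar at (353,224), and the bar over the carrier at (215,214). Next I'll compute poses from the corners.

```bash
python3 - <<'E'
from h import *
d=img('top')
def C(pts,z,off=(165,140),s=3):
    P=np.array([px2w(d,u/s+off[0],v/s+off[1],z)[:2] for u,v in pts]); return P
def rep(n,pts,z):
    P=C(pts,z); e=[P[1]-P[0],P[2]-P[3],]; f=[P[3]-P[0],P[2]-P[1]]
    a=[round(np.degrees(np.arctan2(x[1],x[0])),1) for x in e+f]
    print(n,P.mean(0).round(4),'ang',a,[round(np.linalg.norm(x),4) for x in e+f])
rep('carrier',[(60,163),(293,184),(280,307),(46,291)],.026)
rep('bar',[(40,192),(260,208),(257,257),(37,238)],.1025)
rep('grip',[(103,210),(186,219),(186,235),(102,227)],.1265)
rep('standbase',[(641,115),(733,120),(729,211),(638,203)],.005)
rep('standrim',[(657,133),(718,137),(715,193),(654,189)],.03)
rep('dome',[(519,148),(566,125),(590,175),(539,194)],.042)
for n,u,v,z in [('mica',478,258,.065),('mag',564,252,.074),('reel',374,162,.04)]: print(n,C([(u,v)],z).round(4))
s=bot.state();q=s['tcp_rot'];print(R.from_quat([q[1],q[2],q[3],q[0]]).as_matrix().round(3).tolist())
E
```

```text
carrier [0.4863 0.0773] ang [np.float64(-96.7), np.float64(-95.5), np.float64(175.1), np.float64(173.7)] [np.float64(0.225), np.float64(0.222), np.float64(0.1233), np.float64(0.1186)]
bar [0.4885 0.0795] ang [np.float64(-95.7), np.float64(-96.5), np.float64(177.7), np.float64(176.4)] [np.float64(0.1979), np.float64(0.1971), np.float64(0.0416), np.float64(0.0443)]
grip [0.4863 0.0776] ang [np.float64(-97.7), np.float64(-97.0), np.float64(177.6), np.float64(-179.6)] [np.float64(0.0733), np.float64(0.0739), np.float64(0.015), np.float64(0.0142)]
standbase [ 0.549  -0.4237] ang [np.float64(-94.6), np.float64(-96.5), np.float64(175.4), np.float64(174.2)] [np.float64(0.091), np.float64(0.0892), np.float64(0.0881), np.float64(0.0911)]
standrim [ 0.5439 -0.4197] ang [np.float64(-95.3), np.float64(-95.2), np.float64(174.2), np.float64(173.8)] [np.float64(0.059), np.float64(0.0587), np.float64(0.055), np.float64(0.055)]
dome [ 0.5475 -0.291 ] ang [np.float64(-65.1), np.float64(-70.9), np.float64(-158.6), np.float64(-156.8)] [np.float64(0.0505), np.float64(0.0522), np.float64(0.0483), np.float64(0.0535)]
mica [[ 0.4536 -0.2158]]
mag [[ 0.4563 -0.2948]]
reel [[ 0.5506 -0.1195]]
[[0.921, 0.389, -0.0], [0.389, -0.921, 0.001], [-0.0, -0.001, -1.0]]
```

```bash
cat >> h.py <<'E'
def plan(x,y,z,psi):
    "remaining turn and shift (tool axes after turn), in full-scale units, tool down with tool-x at yaw psi deg"
    s=bot.state(); q=s['tcp_rot']; M=R.from_quat([q[1],q[2],q[3],q[0]])
    a=np.radians(psi); T=R.from_matrix([[np.cos(a),np.sin(a),0],[np.sin(a),-np.cos(a),0],[0,0,-1]])
    rv=np.degrees((M.inv()*T).as_rotvec())/10; sh=T.inv().apply(np.array([x,y,z])-s['position'])/.03
    sh0=M.inv().apply(np.array([x,y,z])-s['position'])/.03
    print('turn',rv.round(2),'shift after',sh.round(2),'shift before',sh0.round(2),'| p',s['position'].round(4),'q7',s['q'][6].round(2),'F',s['contact_force'].round(1),'w',round(s['width']*88,1),'t',s['time_s'])
E
python3 -c "
from h import *
plan(.487,.078,.2,83.7)"
```

```text
turn [-0.01 -0.   -6.08] shift after [22.54  5.69  1.74] shift before [ 15.97 -16.9    1.76] | p [ 0.2431 -0.5754  0.2522] q7 -0.22 F [-0.1 -0.2  0.3] w 88.4 t 0.2
```

Request:
jog_arm(steps=[[0,0,0,0.94,-1,0,1],[0,0,0,0.94,-1,0,1],[0,0,0,0.94,-1,0,1],[0,0,0,0.94,-1,0,1],[0,0,0,0.94,-1,0,1]], force=30)

```text
time_s: 0.82
position: [0.3152, -0.3814, 0.2527]
tcp_rot: [0.0, 0.98, 0.199, 0.0]
contact_force: [0.9, -0.1, 0.6]
width: 0.999
gripper_force: 0.0
```

Request:
jog_arm(steps=[[0,0,0,0.94,-1,0,1],[0,0,0,0.94,-1,0,1],[0,0,0,0.94,-1,0,1],[0,0,0,0.94,-1,0,1],[0,0,0,0.94,-1,0,1]])

```text
time_s: 1.45
position: [0.3867, -0.1884, 0.2528]
tcp_rot: [0.0, 0.98, 0.199, 0.0]
contact_force: [0.8, 0.0, 0.4]
width: 0.999
gripper_force: 0.0
```

Request:
jog_arm(steps=[[0,0,0,0.94,-1,0,1],[0,0,0,0.94,-1,0,1],[0,0,0,0.94,-1,0,1],[0,0,0,0.94,-1,0,1],[0,0,0,0.94,-1,0,1]])

```text
time_s: 2.08
position: [0.4582, 0.0048, 0.2527]
tcp_rot: [0.0, 0.98, 0.199, 0.0]
contact_force: [0.0, 0.1, 0.2]
width: 0.999
gripper_force: 0.0
```

Request:
jog_arm(steps=[[0,0,0,0.94,-1,0,1],[0,0,0,0.94,-0.9,0,1],[0,0,-1,0,0,0,1],[0,0,-1,0,0,0,1],[0,0,-1,0,0,0,1]])

```text
time_s: 2.7
position: [0.4875, 0.0781, 0.2526]
tcp_rot: [0.0, 0.894, 0.448, -0.0]
contact_force: [-0.2, 0.4, 0.1]
width: 0.999
gripper_force: 0.0
```

Request:
jog_arm(steps=[[0,0,-1,0,0,0,1],[0,0,-1,0,0,0,1],[0,0,-1,0,0,0,1],[0,0,0,0,0,0,1],[0,0,0,0,0,0,1]])

```text
time_s: 3.32
position: [0.4875, 0.0778, 0.2526]
tcp_rot: [0.0, 0.751, 0.661, -0.0]
contact_force: [0.3, 0.2, -0.3]
width: 1.003
gripper_force: 0.0
```

```bash
python3 -c "
from h import *
plan(.487,.078,.118,83.7);print(bot.state()['q'].round(2))"
```

```text
turn [-0.   0.  -0.1] shift after [ 0.01 -0.02  4.49] shift before [ 0.01 -0.02  4.49] | p [0.4875 0.0778 0.2526] q7 -0.73 F [ 0.3  0.2 -0.3] w 88.3 t 3.325
[ 0.03  0.54 -0.43  1.95  0.34  0.72 -0.73]
```

Request:
jog_arm(steps=[[0,0,-0.1,0,0,1,0.5],[0,0,0,0,0,1,0.5],[0,0,0,0,0,1,0.5],[0,0,0,0,0,1,0.5],[0,0,0,0,0,0.4,0.5]], force=40)

```text
time_s: 3.95
position: [0.4869, 0.0778, 0.1195]
tcp_rot: [-0.0, 0.744, 0.668, -0.001]
contact_force: [-0.3, -0.3, -0.2]
width: 0.502
gripper_force: 0.0
```

Request:
jog_arm(steps=[[0,0,0,0,0,0.05,0.5],[0,0,0,0,0,0,0],[0,0,0,0,0,0,0],[0,0,0,0,0,0,0],[0,0,0,0,0,0,0]])

```text
time_s: 4.58
position: [0.4874, 0.0779, 0.1196]
tcp_rot: [0.0, 0.744, 0.669, 0.0]
contact_force: [-0.3, 0.3, 4.3]
width: 0.153
gripper_force: 39.9
```

```bash
python3 -c "
from h import *
plan(.487,.078,.118,83.7);img('scene','s1.png')
i=cv2.imread('pics/s1.png'); cv2.imwrite('pics/s1c.png',cv2.resize(i[180:340,200:380],None,fx=3.2,fy=3.2,interpolation=cv2.INTER_CUBIC))"
```

```text
turn [0.   0.   0.02] shift after [ 0.   -0.01  0.05] shift before [ 0.   -0.01  0.05] | p [0.4874 0.0779 0.1196] q7 -0.87 F [-0.3  0.3  4.3] w 13.5 t 4.575
```

View pics/s1c.png

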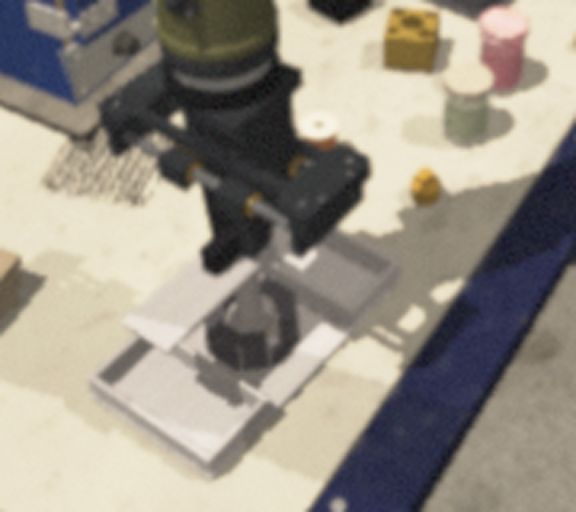

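The fingers hold the rib at about (265,255) in the crop, with the tips on the plate. Now I'll push down.

Request:
jog_arm(steps=[[0,0,0,0,0,0.15,0],[0,0,0,0,0,0.13,0],[0,0,0,0,0,0,0],[0,0,0,0,0,0,0]])

```text
time_s: 5.12
position: [0.4875, 0.078, 0.1116]
tcp_rot: [0.0, 0.744, 0.669, 0.0]
contact_force: [-2.1, 0.5, 11.6]
width: 0.159
gripper_force: 39.9
```

Request:
jog_arm(steps=[[0,0,0,0,0,0.03,0],[0,0,-0.5,0,0,0,0],[0,0,-0.75,0,0,0,0],[0,0,-0.75,0,0,0,0],[0,0,-0.75,0,0,0,0]])

```text
time_s: 5.75
position: [0.4889, 0.0784, 0.1111]
tcp_rot: [0.001, 0.562, 0.827, 0.001]
contact_force: [-1.1, 0.5, 12.1]
width: 0.152
gripper_force: 39.9
```

Request:
jog_arm(steps=[[0,0,-0.75,0,0,0,0],[0,0,-0.75,0,0,0,0],[0,0,-0.75,0,0,0,0],[0,0,-0.75,0,0,0,0],[0,0,-0.75,0,0,0,0]])

```text
time_s: 6.38
position: [0.4892, 0.0793, 0.1113]
tcp_rot: [0.002, 0.266, 0.964, 0.002]
contact_force: [-0.4, 1.2, 10.9]
width: 0.158
gripper_force: 39.9
```

Request:
jog_arm(steps=[[0,0,-0.75,0,0,0,0],[0,0,-0.75,0,0,0,0],[0,0,-0.75,0,0,0,0],[0,0,-0.25,0,0,0,0],[0,0,0,0,0,0,0]])

```text
time_s: 7.0
position: [0.4891, 0.0795, 0.1112]
tcp_rot: [0.002, 0.053, 0.999, 0.002]
contact_force: [-0.6, 1.4, 11.1]
width: 0.155
gripper_force: 39.9
```

```bash
python3 -c "
from h import *
plan(.487,.078,.118,173.7);print(bot.state()['moment'])"
```

```text
turn [0.02 0.02 0.02] shift after [ 0.06 -0.06 -0.23] shift before [ 0.06 -0.06 -0.23] | p [0.4891 0.0795 0.1112] q7 0.24 F [-0.6  1.4 11.1] w 13.6 t 7.0
[ 0.34376985  0.00807024 -0.01027816]
```

Request:
jog_arm(steps=[[0,0,0,0,0,-0.4,0],[0,0,0,0,0,-0.5,0],[0,0,0,0,0,-0.5,0],[0,0,0,0,0,-1,0],[0,0,0,0,0,0,0]])

```text
time_s: 7.62
position: [0.4886, 0.0782, 0.1833]
tcp_rot: [0.002, 0.053, 0.999, 0.001]
contact_force: [0.6, -0.4, -2.7]
width: 0.154
gripper_force: 39.9
```

```bash
python3 -c "
from h import *
plan(.546,-.422,.21,174.5);img('scene','s2.png')
i=cv2.imread('pics/s2.png'); cv2.imwrite('pics/s2c.png',cv2.resize(i[140:340,200:400],None,fx=2.9,fy=2.9,interpolation=cv2.INTER_CUBIC))"
```

```text
turn [ 0.01  0.02 -0.06] shift after [ -3.5  -16.41  -0.89] shift before [ -3.69 -16.37  -0.9 ] | p [0.4886 0.0782 0.1833] q7 0.4 F [ 0.6 -0.4 -2.7] w 13.6 t 7.625
```

View pics/s2c.png

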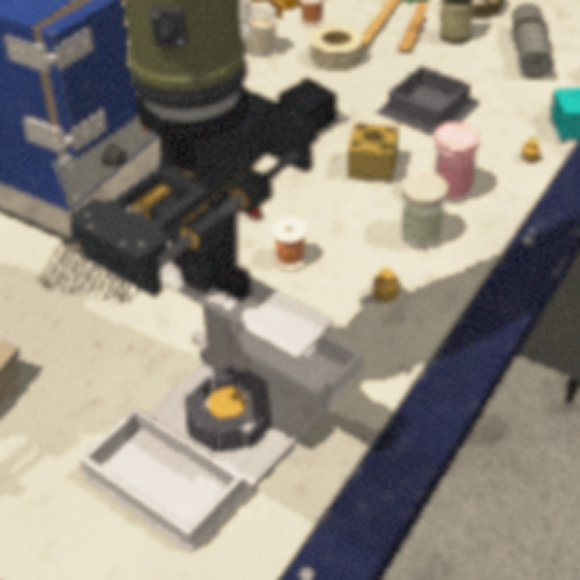

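The bar is out, the brass plunger shows at crop (228,403), and the bar lies along carrier x. Carrying it to the stand.

Request:
jog_arm(steps=[[0,0,0,0,0,-1,0],[0,0,0,-0.2,-0.96,0,0],[0,0,0,-0.22,-0.96,0,0],[0,0,0,-0.22,-0.96,0,0],[0,0,0,-0.22,-0.96,0,0]])

```text
time_s: 8.3
position: [0.5002, -0.0408, 0.2105]
tcp_rot: [-0.001, 0.053, 0.999, -0.0]
contact_force: [0.2, 0.2, -2.9]
width: 0.154
gripper_force: 39.9
```

Request:
jog_arm(steps=[[0,0,0,-0.22,-0.97,0,0],[0,0,0,-0.22,-0.97,0,0],[0,0,0,-0.22,-0.97,0,0],[0,0,0,-0.22,-0.97,0,0],[0,0,0,-0.22,-0.97,0,0]])

```text
time_s: 8.93
position: [0.5174, -0.1888, 0.2102]
tcp_rot: [-0.001, 0.053, 0.999, -0.0]
contact_force: [0.9, -0.4, -2.1]
width: 0.159
gripper_force: 39.9
```

Request:
jog_arm(steps=[[0,0,0,-0.22,-0.97,0,0],[0,0,0,-0.22,-0.97,0,0],[0,0,0,-0.22,-0.97,0,0],[0,0,0,-0.22,-0.97,0,0],[0,0,0,-0.22,-0.97,0,0]])

```text
time_s: 9.55
position: [0.5347, -0.3368, 0.2098]
tcp_rot: [-0.002, 0.053, 0.999, 0.0]
contact_force: [0.2, 0.9, -2.7]
width: 0.154
gripper_force: 39.9
```

Request:
jog_arm(steps=[[0,0,0,-0.22,-0.96,0,0],[0,0,0,-0.22,-0.96,0,0],[0,0,0,0,0,0,0],[0,0,0,0,0,0,0]])

```text
time_s: 10.05
position: [0.5422, -0.3933, 0.2104]
tcp_rot: [-0.001, 0.053, 0.999, 0.001]
contact_force: [0.4, 1.2, -2.5]
width: 0.159
gripper_force: 39.9
```

```bash
python3 -c "
from h import *
plan(.546,-.422,.11,174.5);img('scene','s3.png')
i=cv2.imread('pics/s3.png'); cv2.imwrite('pics/s3c.png',cv2.resize(i[90:220,280:440],None,fx=4,fy=4,interpolation=cv2.INTER_CUBIC))"
```

```text
turn [ 0.01 -0.01 -0.05] shift after [-0.22 -0.94  3.35] shift before [-0.23 -0.94  3.35] | p [ 0.5422 -0.3933  0.2104] q7 1.44 F [ 0.4  1.2 -2.5] w 14.0 t 10.05
```

View pics/s3c.png

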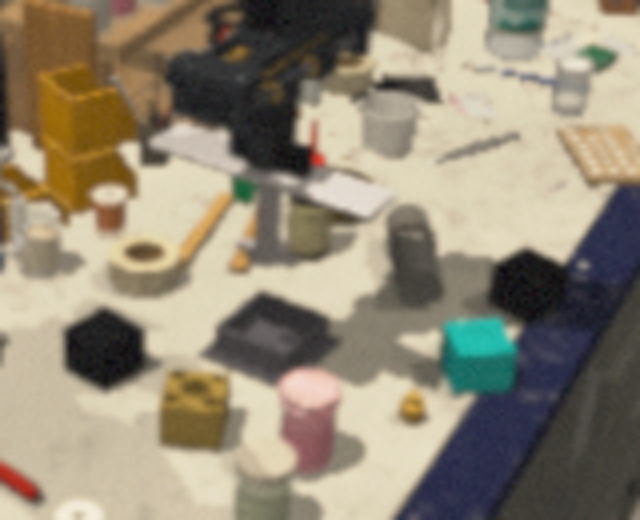

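```bash
python3 -c "
from h import *
d=img('scene');t=img('top','t3.png')
print(px2w(d,347,150,.121), w2px(d,[.5422,-.3933,.111]),w2px(d,[[.548,-.423,.03],[.548,-.423,.005]]))
i=cv2.imread('pics/t3.png'); j=cv2.resize(i[130:260,320:480],None,fx=4,fy=4,interpolation=cv2.INTER_CUBIC)
k=cv2.resize(cv2.imread('pics/s3.png')[110:200,310:400],None,fx=5,fy=5,interpolation=cv2.INTER_CUBIC)
k=np.vstack([k,np.zeros((70,450,3),np.uint8)]); j=j[:520]
cv2.imwrite('pics/t3c.png',np.hstack([cv2.resize(j,None,fx=.53,fy=.53),k[:275] if 0 else cv2.resize(k,None,fx=.53,fy=.53)]) if 0 else k)"
```

```text
[ 0.54138715 -0.39935267  0.121     ] [[345.80031348 153.48039848]] [[347.24379819 169.59948316]
 [346.93612437 175.67688791]]
```

View pics/t3c.png

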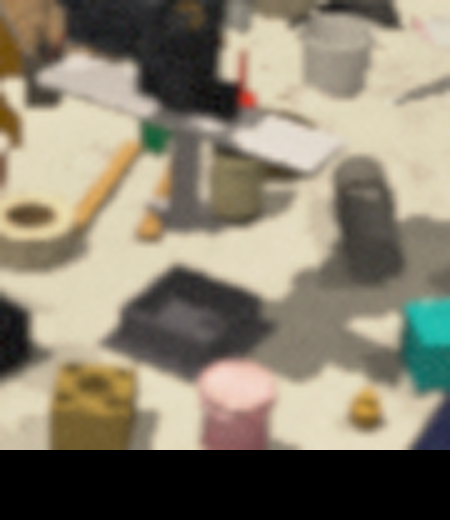

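Request:
jog_arm(steps=[[0,0,0,-0.22,-0.92,0.5,0],[0,0,0,0,0,1,0],[0,0,0,0,0,0.8,0],[0,0,0,0,0,0,0]])

```text
time_s: 10.7
position: [0.5451, -0.4212, 0.1407]
tcp_rot: [-0.002, 0.052, 0.999, 0.001]
contact_force: [0.2, 1.2, -2.8]
width: 0.156
gripper_force: 39.9
```

Request:
jog_arm(steps=[[0,0,0,0,0,0.3,0],[0,0,0,0,0,0.3,0],[0,0,0,0,0,0,0]])

```text
time_s: 11.08
position: [0.546, -0.4225, 0.1244]
tcp_rot: [-0.001, 0.053, 0.999, 0.0]
contact_force: [-0.8, 1.1, -2.6]
width: 0.157
gripper_force: 39.9
```

Foot is now about 5 mm below the rim with no contact, so I'll keep lowering.

Request:
jog_arm(steps=[[0,0,0,0,0,0.3,0],[0,0,0,0,0,0.2,0],[0,0,0,0,0,0.15,0],[0,0,0,0,0,0,0]])

```text
time_s: 11.58
position: [0.5463, -0.4225, 0.1051]
tcp_rot: [-0.0, 0.053, 0.999, 0.0]
contact_force: [-0.4, 0.4, -2.9]
width: 0.153
gripper_force: 39.9
```

Request:
jog_arm(steps=[[0,0,0,0,0,0.04,0],[0,0,0,0,0,0.04,0],[0,0,0,0,0,0,0]])

```text
time_s: 11.95
position: [0.5468, -0.4228, 0.1044]
tcp_rot: [0.001, 0.053, 0.999, -0.0]
contact_force: [-2.4, -0.2, 4.4]
width: 0.153
gripper_force: 39.9
```

Seated. I'll release, retreat upward, and re-measure the items.

Request:
jog_arm(steps=[[0,0,0,0,0,0,0.4],[0,0,0,0,0,0,0.4],[0,0,0,0,0,-0.2,0.4],[0,0,0,0,0,-0.8,0.4],[0,0,0,0,0,-1,0.7]], force=40)

```text
time_s: 12.58
position: [0.5466, -0.4224, 0.1648]
tcp_rot: [0.0, 0.053, 0.999, 0.0]
contact_force: [0.5, -0.8, 0.2]
width: 0.49
gripper_force: 0.0
```

Request:
jog_arm(steps=[[0,0,0,0,1,-1,0.7],[0,0,0,0.5,1,0,0.7],[0,0,0,0.5,1,0,0.7],[0,0,0,1,1,0,0.7],[0,0,0,1,0,0,0.7]])

```text
time_s: 13.2
position: [0.4703, -0.2906, 0.1953]
tcp_rot: [0.001, 0.05, 0.999, 0.0]
contact_force: [-0.1, -0.7, 0.1]
width: 0.7
gripper_force: 0.0
```

```bash
python3 -c "
from h import *
plan(.456,-.295,.2,173.9);img('top','t4.png')
i=cv2.imread('pics/t4.png'); cv2.imwrite('pics/t4c.png',cv2.resize(i[145:265,170:430],None,fx=3,fy=3,interpolation=cv2.INTER_CUBIC))"
```

```text
turn [0.   0.02 0.03] shift after [ 0.46 -0.2  -0.16] shift before [ 0.46 -0.2  -0.16] | p [ 0.4703 -0.2906  0.1953] q7 1.19 F [-0.1 -0.7  0.1] w 61.6 t 13.2
```

View pics/t4c.png

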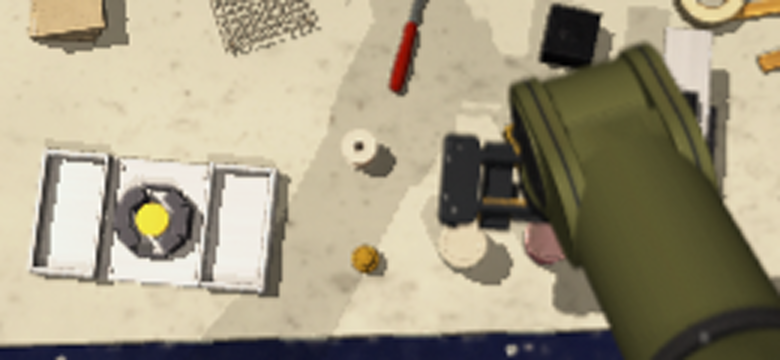

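The carrier is empty with the plunger at crop (152,219). The bar is parked at the right edge (690,70). The reel is at (361,147) and the mica jar at (464,246). Refining the carrier pose.

```bash
python3 -c "
from h import *
d=img('top')
W=lambda u,v,z:px2w(d,u/3+170,v/3+145,z)[:2]
P=np.array([W(*p,.026) for p in [(44,150),(281,170),(270,294),(31,273)]]);print(P.mean(0).round(4))
for n,L in (('right',[(220,170),(273,175),(262,285),(208,280)]),('left',[(53,155),(107,160),(96,277),(42,268)])):
  Q=np.array([W(*p,.026) for p in L]);print(n,Q.mean(0).round(4))
print('plunger',W(152,219,.027),'house',W(156,221,.032),'mica',W(464,246,.065),'reel',W(361,147,.04))
e=P[0]+P[3]-P[1]-P[2];print(np.degrees(np.arctan2(-e[0],e[1])))
plan(.4563,-.2948,.045,173.9)
"
```

```text
[0.4858 0.0757]
right [ 0.4781 -0.0045]
left [0.4942 0.1538]
plunger [0.48795648 0.0799526 ] house [0.48533522 0.07502878] mica [ 0.45079532 -0.21662226] reel [ 0.55053483 -0.12136121]
-6.442681763569305
turn [-0.01 -0.01  0.01] shift after [ 0.35 -0.08  4.98] shift before [ 0.34 -0.06  4.98] | p [ 0.467  -0.2936  0.1945] q7 1.19 F [-0.2 -0.3 -0.6] w 61.3 t 13.3
```

Request:
jog_arm(steps=[[0,0,0,0.35,-0.07,0.9,0.72],[0,0,0,0,0,1,0.72],[0,0,0,0,0,1,0.72],[0,0,0,0,0,1,0.72],[0,0,0,0,0,1,0.72]], force=30)

```text
time_s: 13.92
position: [0.4612, -0.2956, 0.0461]
tcp_rot: [0.002, 0.054, 0.999, -0.001]
contact_force: [-0.3, -0.3, -0.1]
width: 0.722
gripper_force: 0.0
```

Request:
jog_arm(steps=[[0,0,0,0,0,0,0.72],[0,0,0,0,0,0,0],[0,0,0,0,0,0,0],[0,0,0,0,0,0,0],[0,0,0,0,0,0,0]])

```text
time_s: 14.55
position: [0.4599, -0.2954, 0.0472]
tcp_rot: [0.001, 0.053, 0.999, -0.001]
contact_force: [0.1, -1.7, 7.1]
width: 0.506
gripper_force: 31.1
```

Request:
jog_arm(steps=[[0,0,0,0,0,-0.5,0],[0,0,0,0,0,-1,0],[0,0,0,0,0,-1,0],[0,0,0,0,0,-1,0],[0,0,0,0,0,0,0]])

```text
time_s: 15.18
position: [0.4601, -0.2947, 0.1533]
tcp_rot: [0.002, 0.053, 0.999, -0.001]
contact_force: [0.8, 0.4, -1.7]
width: 0.503
gripper_force: 30.5
```

```bash
python3 -c "
from h import *
plan(.4693,.161,.13,173.6)"
```

```text
turn [-0.01  0.02  0.03] shift after [ 1.39 15.13  0.78] shift before [ 1.31 15.14  0.76] | p [ 0.4601 -0.2947  0.1533] q7 1.13 F [ 0.8  0.4 -1.7] w 44.2 t 15.175
```

```bash
cat >> h.py <<'E'
def blob(d,lo,hi,box=None):
    "largest HSV blob: centroid, bbox"
    m=cv2.inRange(cv2.cvtColor(d['pixels'],cv2.COLOR_RGB2HSV),np.array(lo),np.array(hi))
    if box is not None:
        k=np.zeros_like(m); k[box[1]:box[3],box[0]:box[2]]=1; m=m*k
    n,l,st,c=cv2.connectedComponentsWithStats(m); i=1+np.argmax(st[1:,4]); return c[i].round(1),st[i]
E
python3 -c "
from h import *
d=img('scene','s5.png'); p=bot.state()['position']; print(p)
f=w2px(d,[p,p+[0,0,.03],p-[0,0,.04]]);print(f)
b=[int(f[0][0]-40),int(f[0][1]-40),int(f[0][0]+40),int(f[0][1]+40)]
print(blob(d,(150,40,60),(179,255,255),b))
# predicted outline of a 47x74 cylinder around tcp, base 42..50 mm below
a=np.linspace(0,6.28,40)
for off in (0,.008,-.008):
  c=np.array([[p[0]+off+.0235*np.cos(t),p[1]+.0235*np.sin(t),z] for t in a for z in(p[2]-.046,p[2]+.028)])
  q=w2px(d,c);print(off,q.min(0),q.max(0))
"
```

```text
[ 0.45897907 -0.29472921  0.15175339]
[[356.93619259 164.36869546]
 [357.54648099 155.41611108]
 [356.14961967 175.85445575]]
(array([359.9, 173.5]), array([354, 167,  10,  12,  41], dtype=int32))
0 [348.04495942 151.72410544] [365.84162946 182.18861863]
0.008 [345.61308923 151.00748288] [363.25545681 181.39316408]
-0.008 [350.48980969 152.44501258] [368.44191254 182.98850837]
```

```bash
python3 -c "
from h import *
i=cv2.imread('pics/s5.png'); cv2.imwrite('pics/s5c.png',cv2.resize(i[120:220,300:420],None,fx=6,fy=6,interpolation=cv2.INTER_CUBIC))"
```

```text
(no output)
```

View pics/s5c.png

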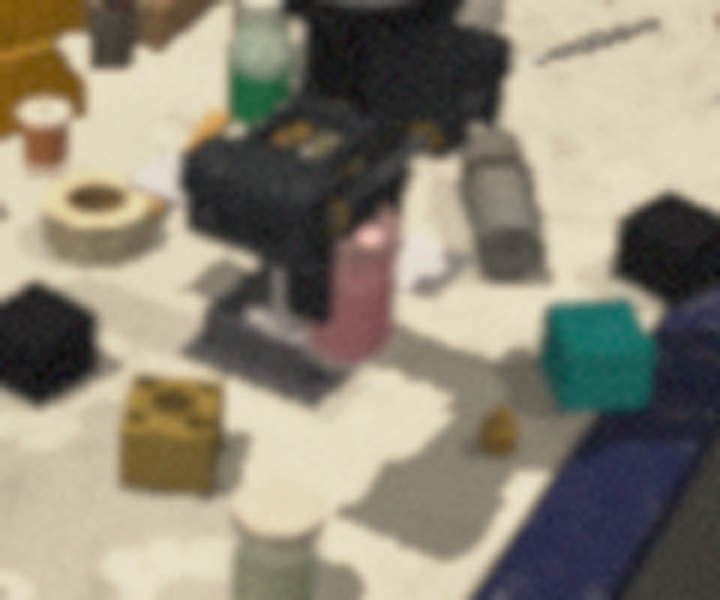

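The pink jar is held upright and centred, spanning crop (315–395, 215–360). Moving it to the left-row front slot.

Request:
jog_arm(steps=[[0,0,0,0.09,0.95,0,0],[0,0,0,0.09,0.95,0,0],[0,0,0,0.09,0.95,0,0],[0,0,0,0.09,0.95,0,0],[0,0,0,0.09,0.95,0,0]])

```text
time_s: 15.85
position: [0.4595, -0.1506, 0.1498]
tcp_rot: [-0.001, 0.053, 0.999, 0.0]
contact_force: [1.0, 0.1, -1.4]
width: 0.506
gripper_force: 30.5
```

Request:
jog_arm(steps=[[0,0,0,0.09,0.95,0,0],[0,0,0,0.09,0.95,0,0],[0,0,0,0.09,0.95,0,0],[0,0,0,0.09,0.95,0,0],[0,0,0,0.09,0.95,0,0]])

```text
time_s: 16.48
position: [0.4613, -0.0077, 0.1499]
tcp_rot: [-0.001, 0.053, 0.999, -0.0]
contact_force: [1.3, 0.5, -1.2]
width: 0.506
gripper_force: 30.5
```

Request:
jog_arm(steps=[[0,0,0,0.09,0.95,0,0],[0,0,0,0.09,0.95,0,0],[0,0,0,0.09,0.95,0,0],[0,0,0,0.09,0.95,0,0],[0,0,0,0.09,0.95,0,0]])

```text
time_s: 17.1
position: [0.4631, 0.1351, 0.1498]
tcp_rot: [-0.001, 0.053, 0.999, -0.001]
contact_force: [-0.2, -0.1, -1.2]
width: 0.508
gripper_force: 30.5
```

Request:
jog_arm(steps=[[0,0,0,0.05,0.9,0,0],[0,0,0,0,0,0,0],[0,0,0,0,0,0,0]])

```text
time_s: 17.48
position: [0.4647, 0.16, 0.1501]
tcp_rot: [-0.001, 0.053, 0.999, -0.001]
contact_force: [-0.1, -0.0, -2.0]
width: 0.502
gripper_force: 30.5
```

```bash
python3 -c "
from h import *
plan(.4693,.161,.055,173.6)"
```

```text
turn [-0.02 -0.01  0.03] shift after [-0.15  0.05  3.17] shift before [-0.15  0.06  3.17] | p [0.4647 0.16   0.1501] q7 0.15 F [-0.1 -0.  -2. ] w 44.1 t 17.475
```

Request:
jog_arm(steps=[[0,0,0,-0.15,0.05,0.5,0],[0,0,0,0,0,1,0],[0,0,0,0,0,0.5,0],[0,0,0,0,0,0.4,0],[0,0,0,0,0,0,0]])

```text
time_s: 18.1
position: [0.4697, 0.162, 0.078]
tcp_rot: [-0.001, 0.053, 0.999, -0.001]
contact_force: [-0.1, 0.9, -2.1]
width: 0.509
gripper_force: 30.5
```

Request:
jog_arm(steps=[[0,0,0,0,0,0.3,0],[0,0,0,0,0,0.3,0],[0,0,0,0,0,0,0]])

```text
time_s: 18.48
position: [0.4698, 0.1625, 0.0605]
tcp_rot: [-0.0, 0.053, 0.999, -0.0]
contact_force: [0.7, -0.5, -1.8]
width: 0.505
gripper_force: 30.5
```

Request:
jog_arm(steps=[[0,0,0,0,0,0.13,0],[0,0,0,0,0,0.1,0],[0,0,0,0,0,0,0]])

```text
time_s: 18.85
position: [0.47, 0.1627, 0.054]
tcp_rot: [-0.0, 0.053, 0.999, -0.0]
contact_force: [0.1, 0.6, -1.1]
width: 0.506
gripper_force: 30.5
```

Request:
jog_arm(steps=[[0,0,0,0,0,0.05,0],[0,0,0,0,0,0,0],[0,0,0,0,0,0,0.72],[0,0,0,0,0,0,0.72],[0,0,0,0,0,-0.5,0.72]])

```text
time_s: 19.48
position: [0.4696, 0.1625, 0.0671]
tcp_rot: [-0.001, 0.053, 0.999, -0.001]
contact_force: [-0.5, -0.6, -0.3]
width: 0.723
gripper_force: 0.0
```

Request:
jog_arm(steps=[[0,0,0,0,0,-1,0.72],[0,0,0,0,0,-1,0.72],[0,0,0,0,-1,-0.5,0.72],[0,0,0,0,-1,0,0.72],[0,0,0,0,-1,0,0.72]])

```text
time_s: 20.1
position: [0.4605, 0.0723, 0.1428]
tcp_rot: [0.0, 0.053, 0.999, -0.0]
contact_force: [-0.4, 0.3, -0.3]
width: 0.716
gripper_force: 0.0
```

Request:
jog_arm(steps=[[0,0,0,0,-1,0,0.72],[0,0,0,0,-1,0,0.72],[0,0,0,0,-1,0,0.72],[0,0,0,0,-1,0,0.72],[0,0,0,0,-1,0,0.72]])

```text
time_s: 20.72
position: [0.4445, -0.0769, 0.1426]
tcp_rot: [0.0, 0.053, 0.999, -0.0]
contact_force: [0.7, -0.5, 0.3]
width: 0.719
gripper_force: 0.0
```

```bash
python3 -c "
from h import *
plan(.452,-.2165,.15,173.6)
d=img('top','t6.png')
print(blob(d,(150,40,120),(179,255,255),(150,150,300,260)))
c,s=blob(d,(150,40,120),(179,255,255),(150,150,300,260)); print(px2w(d,c[0],c[1],.08))"
```

```text
turn [-0.    0.    0.03] shift after [-0.77 -4.6  -0.25] shift before [-0.74 -4.6  -0.25] | p [ 0.4445 -0.0769  0.1426] q7 0.53 F [ 0.7 -0.5  0.3] w 63.2 t 20.725Traceback (most recent call last):
  File "<string>", line 5, in <module>
    print(blob(d,(150,40,120),(179,255,255),(150,150,300,260)))
          ~~~~^^^^^^^^^^^^^^^^^^^^^^^^^^^^^^^^^^^^^^^^^^^^^^^^
  File "h.py", line 30, in blob
    n,l,st,c=cv2.connectedComponentsWithStats(m); i=1+np.argmax(st[1:,4]); return c[i].round(1),st[i]
                                                      ~~~~~~~~~^^^^^^^^^^
    return _wrapfunc(a, 'argmax', axis=axis, out=out, **kwds)
    return bound(*args, **kwds)
ValueError: attempt to get argmax of an empty sequence
```

Request:
jog_arm(steps=[[0,0,0,-0.16,-0.92,0,0.72],[0,0,0,-0.16,-0.92,0,0.72],[0,0,0,-0.16,-0.92,0,0.72],[0,0,0,-0.16,-0.92,0,0.72],[0,0,0,-0.15,-0.92,0.5,0.72]])

```text
time_s: 21.4
position: [0.4543, -0.2166, 0.1281]
tcp_rot: [0.001, 0.053, 0.999, -0.0]
contact_force: [1.0, -0.0, -0.2]
width: 0.72
gripper_force: 0.0
```

Request:
jog_arm(steps=[[0,0,0,0,0,1,0.72],[0,0,0,0,0,0.75,0.72],[0,0,0,0,0,0,0.72]])

```text
time_s: 21.78
position: [0.4526, -0.2153, 0.074]
tcp_rot: [-0.001, 0.053, 0.999, 0.0]
contact_force: [0.5, -0.5, 0.4]
width: 0.723
gripper_force: 0.0
```

```bash
python3 -c "
from h import *
plan(.4525,-.2165,.045,173.6)"
```

```text
turn [ 0.   -0.02  0.03] shift after [-0.   -0.04  0.97] shift before [-0.   -0.04  0.97] | p [ 0.4526 -0.2153  0.074 ] q7 0.76 F [ 0.5 -0.5  0.4] w 63.6 t 21.775
```

Request:
jog_arm(steps=[[0,0,0,0,-0.04,0.97,0.72],[0,0,0,0,0,0,0],[0,0,0,0,0,0,0],[0,0,0,0,0,0,0],[0,0,0,0,0,0,0]])

```text
time_s: 22.4
position: [0.454, -0.2169, 0.0471]
tcp_rot: [0.001, 0.053, 0.999, -0.0]
contact_force: [0.1, 1.0, 6.6]
width: 0.502
gripper_force: 30.0
```

Request:
jog_arm(steps=[[0,0,0,0,0,-0.5,0],[0,0,0,0,0,-1,0],[0,0,0,0,0,-1,0],[0,0,0,0,0,-0.8,0],[0,0,0,0,0,0,0]])

```text
time_s: 23.02
position: [0.4541, -0.2172, 0.1463]
tcp_rot: [0.002, 0.053, 0.999, -0.0]
contact_force: [-0.1, 0.7, -1.0]
width: 0.501
gripper_force: 30.0
```

```bash
python3 -c "
from h import *
plan(.4511,0,.145,173.6)
d=img('top','t7.png');cv2.imwrite('pics/t7c.png',cv2.resize(cv2.imread('pics/t7.png')[145:265,170:430],None,fx=3,fy=3,interpolation=cv2.INTER_CUBIC))"
```

```text
turn [-0.    0.02  0.03] shift after [0.91 7.18 0.04] shift before [0.87 7.19 0.04] | p [ 0.4541 -0.2172  0.1463] q7 0.93 F [-0.1  0.7 -1. ] w 44.1 t 23.025
```

View pics/t7c.png

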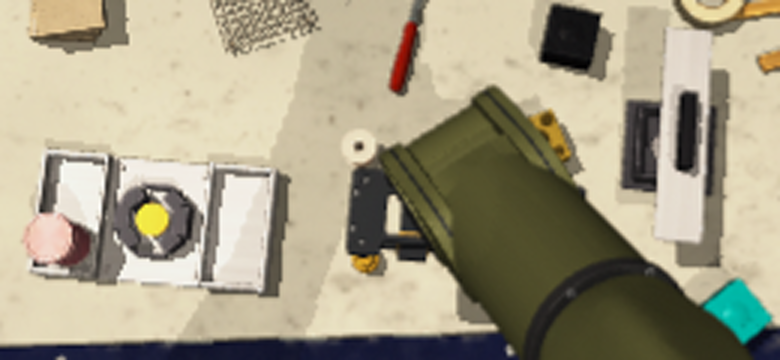

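The pink jar stands in the left row (lid at crop (49,237)), and the bar is parked at (683,135). Mica goes to the right-row front slot.

Request:
jog_arm(steps=[[0,0,0,0.11,0.9,0,0],[0,0,0,0.11,0.9,0,0],[0,0,0,0.11,0.9,0,0],[0,0,0,0.11,0.9,0,0],[0,0,0,0.11,0.9,0,0]])

```text
time_s: 23.7
position: [0.4504, -0.0801, 0.1438]
tcp_rot: [-0.001, 0.053, 0.999, 0.0]
contact_force: [-0.3, 1.1, -1.0]
width: 0.504
gripper_force: 30.0
```

Request:
jog_arm(steps=[[0,0,0,0.11,0.9,0,0],[0,0,0,0.11,0.9,0,0],[0,0,0,0.11,0.9,0,0],[0,0,0,0,0,1,0],[0,0,0,0,0,0,0]])

```text
time_s: 24.32
position: [0.4482, 0.0005, 0.1131]
tcp_rot: [-0.003, 0.052, 0.999, -0.001]
contact_force: [0.4, -0.9, -1.5]
width: 0.5
gripper_force: 30.0
```

```bash
python3 -c "
from h import *
plan(.4511,0,.0535,173.6)
d=img('top')
c=px2w(d,49/3+170,237/3+145,.08)[:2];print('mag',c,'carrier-frame',R.from_euler('z',6.4,degrees=True).apply([c[0]-.487,c[1]-.0775,0]))"
```

```text
turn [-0.01 -0.03  0.04] shift after [-0.1  -0.01  1.99] shift before [-0.11 -0.    1.99] | p [0.4482 0.0005 0.1131] q7 0.28 F [ 0.4 -0.9 -1.5] w 44.0 t 24.325
mag [0.46744643 0.16118281] carrier-frame [-0.02875974  0.08098168  0.        ]
```

Request:
jog_arm(steps=[[0,0,0,-0.1,0,0.9,0],[0,0,0,0,0,0.5,0],[0,0,0,0,0,0.3,0],[0,0,0,0,0,0.15,0],[0,0,0,0,0,0,0]])

```text
time_s: 25.0
position: [0.4532, 0.0002, 0.0597]
tcp_rot: [0.0, 0.053, 0.999, -0.0]
contact_force: [0.1, 0.5, -0.6]
width: 0.502
gripper_force: 30.0
```

Request:
jog_arm(steps=[[0,0,0,0,0,0.1,0],[0,0,0,0,0,0.06,0],[0,0,0,0,0,0,0]])

```text
time_s: 25.38
position: [0.453, 0.0004, 0.0547]
tcp_rot: [0.0, 0.053, 0.999, -0.0]
contact_force: [-0.1, -0.0, -0.8]
width: 0.505
gripper_force: 30.0
```

Request:
jog_arm(steps=[[0,0,0,0,0,0.06,0],[0,0,0,0,0,0,0],[0,0,0,0,0,0,0.72],[0,0,0,0,0,0,0.72],[0,0,0,0,0,-0.5,0.72]])

```text
time_s: 26.0
position: [0.4525, 0.0004, 0.0674]
tcp_rot: [-0.001, 0.053, 0.999, -0.0]
contact_force: [0.1, -0.1, -0.5]
width: 0.718
gripper_force: 0.0
```

Request:
jog_arm(steps=[[0,0,0,0,0,-1,0.72],[0,0,0,0,0,-1,0.72],[0,0,0,-0.9,-0.9,0,0.72],[0,0,0,-0.9,-0.9,0,0.65],[0,0,0,-0.9,-0.9,0,0.65]])

```text
time_s: 26.62
position: [0.5255, -0.0898, 0.128]
tcp_rot: [-0.0, 0.053, 0.999, 0.0]
contact_force: [1.1, 0.4, -0.1]
width: 0.648
gripper_force: 0.0
```

```bash
python3 -c "
from h import *
plan(.5505,-.121,.037,173.6)
d=img('scene')
print(w2px(d,[[.5505,-.1205,.04],[.5505,-.1205,.013]]))
c,s=blob(d,(3,110,60),(14,255,220),(270,190,330,250));print(c,s)"
```

```text
turn [ 0.   -0.    0.03] shift after [-0.94 -0.94  3.03] shift before [-0.94 -0.95  3.03] | p [ 0.5255 -0.0898  0.128 ] q7 0.7 F [ 1.1  0.4 -0.1] w 57.0 t 26.625
[[298.82421764 218.24067731]
 [299.16786461 225.35249136]]
[299.7 226.4] [296 224   9   6  48]
```

Request:
jog_arm(steps=[[0,0,0,-0.94,-0.94,0,0.65],[0,0,0,0,0,1,0.65],[0,0,0,0,0,1,0.65],[0,0,0,0,0,0.5,0.65],[0,0,0,0,0,0,0.65]])

```text
time_s: 27.3
position: [0.5494, -0.1195, 0.0522]
tcp_rot: [-0.001, 0.053, 0.999, -0.0]
contact_force: [0.4, -0.1, -0.3]
width: 0.648
gripper_force: 0.0
```

```bash
python3 -c "
from h import *
plan(.5505,-.121,.037,173.6)"
```

```text
turn [-0.   -0.01  0.03] shift after [-0.04 -0.05  0.51] shift before [-0.04 -0.05  0.51] | p [ 0.5494 -0.1195  0.0522] q7 0.69 F [ 0.4 -0.1 -0.3] w 57.0 t 27.3
```

Request:
jog_arm(steps=[[0,0,0,-0.04,-0.05,0.51,0.65],[0,0,0,0,0,0,0],[0,0,0,0,0,0,0],[0,0,0,0,0,0,0],[0,0,0,0,0,0,0]])

```text
time_s: 27.92
position: [0.5514, -0.1213, 0.0381]
tcp_rot: [0.0, 0.053, 0.999, 0.0]
contact_force: [-0.6, -0.5, 0.9]
width: 0.379
gripper_force: 30.0
```

Request:
jog_arm(steps=[[0,0,0,0,0,-0.5,0],[0,0,0,0,0,-1,0],[0,0,0,0,0,-1,0],[0,0,0,0,0,-0.7,0],[0,0,0,0,0,0,0]])

```text
time_s: 28.55
position: [0.552, -0.1214, 0.1353]
tcp_rot: [0.002, 0.053, 0.999, -0.0]
contact_force: [0.5, -0.4, -1.6]
width: 0.374
gripper_force: 30.0
```

```bash
python3 -c "
from h import *
plan(.5047,-.006,.12,173.6)"
```

```text
turn [-0.    0.02  0.03] shift after [2.   3.65 0.51] shift before [1.98 3.66 0.5 ] | p [ 0.552  -0.1214  0.1353] q7 0.82 F [ 0.5 -0.4 -1.6] w 32.9 t 28.55
```

Request:
jog_arm(steps=[[0,0,0,0.5,0.91,0,0],[0,0,0,0.5,0.91,0,0],[0,0,0,0.5,0.91,0,0],[0,0,0,0.45,0.91,0,0],[0,0,0,0,0,1,0]])

```text
time_s: 29.18
position: [0.5047, -0.0034, 0.1041]
tcp_rot: [0.001, 0.051, 0.999, 0.001]
contact_force: [-0.1, -0.4, -0.2]
width: 0.375
gripper_force: 30.0
```

Request:
jog_arm(steps=[[0,0,0,0,0,0.5,0],[0,0,0,0,0,0,0]])

```text
time_s: 29.42
position: [0.5032, -0.0068, 0.0871]
tcp_rot: [-0.002, 0.053, 0.999, -0.0]
contact_force: [-0.2, -1.1, 0.6]
width: 0.375
gripper_force: 30.0
```

```bash
python3 -c "
from h import *
plan(.506,-.006,.044,173.6)"
```

```text
turn [-0.01 -0.02  0.03] shift after [-0.09  0.04  1.44] shift before [-0.1   0.04  1.43] | p [ 0.5032 -0.0068  0.0871] q7 0.41 F [-0.2 -1.1  0.6] w 33.0 t 29.425
```

Request:
jog_arm(steps=[[0,0,0,-0.1,0.06,0.6,0],[0,0,0,0,0,0.5,0],[0,0,0,0,0,0.2,0],[0,0,0,0,0,0.1,0],[0,0,0,0,0,0,0]])

```text
time_s: 30.05
position: [0.5078, -0.0051, 0.0469]
tcp_rot: [0.0, 0.053, 0.999, 0.0]
contact_force: [-0.2, 0.0, -0.4]
width: 0.374
gripper_force: 30.0
```

Request:
jog_arm(steps=[[0,0,0,0,0,0.07,0],[0,0,0,0,0,0,0],[0,0,0,0,0,0,0.6],[0,0,0,0,0,0,0.6],[0,0,0,0,0,-0.5,0.6]])

```text
time_s: 30.68
position: [0.5071, -0.0052, 0.0591]
tcp_rot: [-0.001, 0.053, 0.999, -0.0]
contact_force: [0.0, -0.3, 0.2]
width: 0.602
gripper_force: 0.0
```

Request:
jog_arm(steps=[[0,0,0,0,0,-1,0.85],[0,0,0,0,0,-1,0.85],[0,0,0,0,-1,-0.3,0.85],[0,0,0,0,-1,0,0.85],[0,0,0,0,-1,0,0.85]])

```text
time_s: 31.3
position: [0.498, -0.0956, 0.1288]
tcp_rot: [0.0, 0.053, 0.999, -0.0]
contact_force: [1.5, 0.0, 0.5]
width: 0.851
gripper_force: 0.0
```

```bash
python3 -c "
from h import *
d=img('top','t8.png');s=img('scene','s8.png')
a=cv2.resize(cv2.imread('pics/t8.png')[150:260,165:385],None,fx=3,fy=3,interpolation=cv2.INTER_CUBIC)
b=cv2.resize(cv2.imread('pics/s8.png')[170:250,310:390],None,fx=3,fy=3,interpolation=cv2.INTER_CUBIC)
c=cv2.resize(cv2.imread('pics/s8.png')[230:330,220:340],None,fx=2.4,fy=2.4,interpolation=cv2.INTER_CUBIC)
o=np.zeros((330+240,660,3),np.uint8);o[:330,:660]=a;o[330:570,:240]=b;o[330:570,250:538]=c
cv2.imwrite('pics/m8.png',o)
plan(.5475,-.291,.12,202)"
```

```text
turn [-0.02 -0.01 -2.84] shift after [ 0.84 -6.57  0.27] shift before [-2.39 -6.17  0.29] | p [ 0.497  -0.0989  0.1281] q7 0.67 F [ 0.5 -0.8  0. ] w 74.6 t 31.4
```

View pics/m8.png

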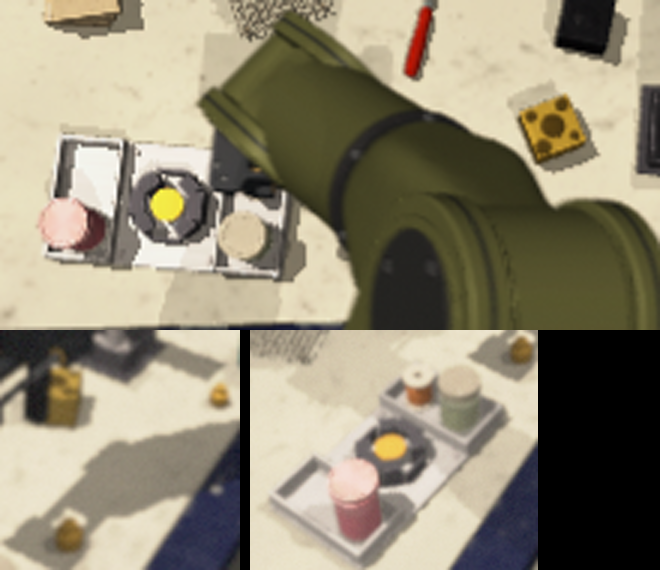

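The reel and mica jar are upright in the right row, and the pink jar is in the left. The brass block hasn't moved (crop (553,128)), so I'll fetch it.

Request:
jog_arm(steps=[[0,0,0,-0.34,-0.88,0,0.88],[0,0,0,-0.34,-0.88,0,0.88],[0,0,0,-0.34,-0.88,0,0.88],[0,0,0,-0.34,-0.88,0,0.88],[0,0,0,-0.34,-0.88,0,0.88]], force=55)

```text
time_s: 32.02
position: [0.5355, -0.2308, 0.1286]
tcp_rot: [0.0, 0.052, 0.999, 0.0]
contact_force: [0.2, 0.3, -0.5]
width: 0.879
gripper_force: 0.0
```

Request:
jog_arm(steps=[[0,0,0,-0.34,-0.88,0,0.88],[0,0,0,-0.34,-0.88,0,0.88],[0,0,-0.95,0,0,0,0.88],[0,0,-0.95,0,0,0,0.88],[0,0,-0.94,0,0,0,0.88]])

```text
time_s: 32.65
position: [0.55, -0.2846, 0.1285]
tcp_rot: [0.0, -0.197, 0.98, 0.0]
contact_force: [-0.1, 0.1, 0.7]
width: 0.877
gripper_force: 0.0
```

Request:
jog_arm(steps=[[0,0,0,0,0,0.5,0.88],[0,0,0,0,0,0.8,0.88],[0,0,0,0,0,0,0.88]])

```text
time_s: 33.02
position: [0.5476, -0.2854, 0.0865]
tcp_rot: [-0.002, -0.193, 0.981, 0.001]
contact_force: [-0.1, 0.1, 0.5]
width: 0.882
gripper_force: 0.0
```

```bash
python3 -c "
from h import *
plan(.5475,-.291,.037,202)"
```

```text
turn [ 0.02 -0.03  0.03] shift after [ 0.07 -0.17  1.65] shift before [ 0.06 -0.18  1.65] | p [ 0.5476 -0.2854  0.0865] q7 1.55 F [-0.1  0.1  0.5] w 77.6 t 33.025
```

Request:
jog_arm(steps=[[0,0,0,0.07,-0.18,0.6,0.88],[0,0,0,0,0,1,0.88],[0,0,0,0,0,0.04,0.88],[0,0,0,0,0,0,0],[0,0,0,0,0,0,0]])

```text
time_s: 33.65
position: [0.5504, -0.2918, 0.0415]
tcp_rot: [0.001, -0.193, 0.981, -0.0]
contact_force: [0.8, 0.1, 0.2]
width: 0.675
gripper_force: 0.0
```

Request:
jog_arm(steps=[[0,0,0,0,0,0,0],[0,0,0,0,0,0,0],[0,0,0,0,0,-0.3,0],[0,0,0,0,0,-0.7,0],[0,0,0,0,0,0,0]])

```text
time_s: 34.28
position: [0.551, -0.2918, 0.0725]
tcp_rot: [0.002, -0.193, 0.981, -0.001]
contact_force: [0.8, -0.3, -5.3]
width: 0.562
gripper_force: 54.6
```

```bash
python3 -c "
from h import *
plan(.5229,.155,.13,173.6)"
```

```text
turn [-0.01  0.02  2.87] shift after [ 2.59 14.7  -1.92] shift before [-4.79 14.13 -1.93] | p [ 0.551  -0.2918  0.0725] q7 1.55 F [ 0.8 -0.3 -5.3] w 49.4 t 34.275
```

Request:
jog_arm(steps=[[0,0,0,0,0,-1,0],[0,0,0,-0.1,0.9,-0.9,0],[0,0,0,-0.35,0.94,0,0],[0,0,0,-0.35,0.94,0,0],[0,0,0,-0.35,0.94,0,0]])

```text
time_s: 34.9
position: [0.5388, -0.1746, 0.1274]
tcp_rot: [-0.0, -0.193, 0.981, -0.0]
contact_force: [-0.1, -0.4, -5.5]
width: 0.561
gripper_force: 54.6
```

Request:
jog_arm(steps=[[0,0,0,-0.35,0.94,0,0],[0,0,0,-0.35,0.94,0,0],[0,0,0,-0.35,0.94,0,0],[0,0,0,-0.35,0.94,0,0],[0,0,0,-0.35,0.94,0,0]])

```text
time_s: 35.52
position: [0.534, -0.0241, 0.1273]
tcp_rot: [-0.0, -0.193, 0.981, -0.0]
contact_force: [1.0, -0.4, -5.6]
width: 0.557
gripper_force: 54.6
```

Request:
jog_arm(steps=[[0,0,0,-0.35,0.94,0,0],[0,0,0,-0.35,0.94,0,0],[0,0,0,-0.35,0.94,0,0],[0,0,0,-0.35,0.94,0,0],[0,0,0.95,0,0,0,0]])

```text
time_s: 36.15
position: [0.5299, 0.0995, 0.1278]
tcp_rot: [0.001, -0.112, 0.994, 0.002]
contact_force: [0.4, -0.7, -5.5]
width: 0.565
gripper_force: 54.6
```

Request:
jog_arm(steps=[[0,0,0.95,0,0,0,0],[0,0,0.97,0,0,0,0],[0,0,0,0,0,0,0],[0,0,0,0,0,0,0]])

```text
time_s: 36.65
position: [0.5301, 0.0953, 0.1273]
tcp_rot: [-0.0, 0.054, 0.999, -0.0]
contact_force: [-0.1, 0.4, -4.7]
width: 0.562
gripper_force: 54.6
```

```bash
python3 -c "
from h import *
plan(.5225,.1546,.08,173.6)"
```

```text
turn [-0.   -0.    0.02] shift after [0.47 1.94 1.58] shift before [0.47 1.94 1.58] | p [0.5301 0.0953 0.1273] q7 0.37 F [-0.1  0.4 -4.7] w 49.5 t 36.65
```

Request:
jog_arm(steps=[[0,0,0,0.24,0.97,0,0],[0,0,0,0.23,0.97,0,0],[0,0,0,0,0,0.7,0],[0,0,0,0,0,0.6,0],[0,0,0,0,0,0,0]])

```text
time_s: 37.28
position: [0.5217, 0.1533, 0.0867]
tcp_rot: [-0.002, 0.056, 0.998, -0.001]
contact_force: [-0.1, -0.4, -4.6]
width: 0.558
gripper_force: 54.6
```

```bash
python3 -c "
from h import *
plan(.5225,.1546,.08,173.6)
img('scene','s9.png')
cv2.imwrite('pics/s9c.png',cv2.resize(cv2.imread('pics/s9.png')[215:335,210:340],None,fx=4.9,fy=4.9,interpolation=cv2.INTER_CUBIC))"
```

```text
turn [-0.02 -0.02  0.  ] shift after [-0.02  0.05  0.22] shift before [-0.02  0.05  0.22] | p [0.5217 0.1533 0.0867] q7 0.21 F [-0.1 -0.4 -4.6] w 49.1 t 37.275
```

View pics/s9c.png

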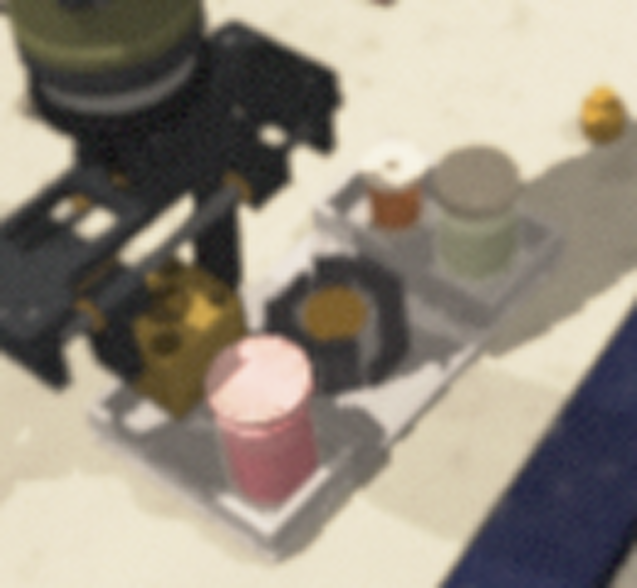

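The block hovers over the free left-back slot, and the pink jar stands at crop (265,420). Lowering with force checks.

Request:
jog_arm(steps=[[0,0,0,-0.02,0.04,0.4,0],[0,0,0,0,0,0.3,0],[0,0,0,0,0,0,0]])

```text
time_s: 37.7
position: [0.523, 0.1555, 0.0665]
tcp_rot: [-0.001, 0.056, 0.998, -0.0]
contact_force: [-0.4, -0.2, -5.4]
width: 0.563
gripper_force: 54.6
```

Request:
jog_arm(steps=[[0,0,0,0,0,0.15,0],[0,0,0,0,0,0,0]])

```text
time_s: 37.95
position: [0.5234, 0.1558, 0.0627]
tcp_rot: [-0.0, 0.056, 0.998, -0.0]
contact_force: [-0.6, 0.0, -6.0]
width: 0.56
gripper_force: 54.6
```

Request:
jog_arm(steps=[[0,0,0,0,0,0.2,0],[0,0,0,0,0,0.15,0],[0,0,0,0,0,0,0]])

```text
time_s: 38.33
position: [0.5234, 0.1556, 0.0519]
tcp_rot: [-0.0, 0.056, 0.998, -0.0]
contact_force: [0.4, -0.3, -4.7]
width: 0.566
gripper_force: 54.6
```

Request:
jog_arm(steps=[[0,0,0,0,0,0.1,0],[0,0,0,0,0,0,0]])

```text
time_s: 38.58
position: [0.5235, 0.1558, 0.0492]
tcp_rot: [0.0, 0.056, 0.998, -0.0]
contact_force: [-0.9, -0.1, -5.7]
width: 0.565
gripper_force: 54.6
```

Request:
jog_arm(steps=[[0,0,0,0,0,0.06,0],[0,0,0,0,0,0,0],[0,0,0,0,0,0,0.75],[0,0,0,0,0,0,0.75],[0,0,0,0,0,-0.5,0.75]])

```text
time_s: 39.2
position: [0.5232, 0.1557, 0.0627]
tcp_rot: [-0.0, 0.056, 0.998, -0.0]
contact_force: [-0.0, 0.4, -0.0]
width: 0.749
gripper_force: 0.0
```

Request:
jog_arm(steps=[[0,0,0,0,0,-1,0.75],[0,0,0,0,0,-1,0.75],[0,0,0,0,0,-1,0.4],[0,0,0,-0.2,-1,-0.8,0.4],[0,0,0,-0.2,-1,0,0.4]])

```text
time_s: 39.83
position: [0.5299, 0.0952, 0.1797]
tcp_rot: [0.002, 0.055, 0.998, 0.001]
contact_force: [-0.2, 0.5, 0.4]
width: 0.433
gripper_force: 0.0
```

Request:
jog_arm(steps=[[0,0,0,-0.2,-1,0,0.4],[0,0,0,-0.2,-1,0,0.4],[0,0,0,-0.2,-1,0,0.4],[0,0,0,-0.2,-1,0,0.4],[0,0,0,-0.2,-1,0,0.4]])

```text
time_s: 40.45
position: [0.5419, -0.0585, 0.1778]
tcp_rot: [0.001, 0.056, 0.998, -0.0]
contact_force: [-0.5, 0.6, -0.5]
width: 0.399
gripper_force: 0.0
```

Request:
jog_arm(steps=[[0,0,0,-0.2,-1,0,0.4],[0,0,0,-0.2,-1,0,0.4],[0,0,0,-0.2,-1,0,0.4],[0,0,0,-0.2,-1,0,0.4],[0,0,0,-0.2,-1,0,0.4]])

```text
time_s: 41.08
position: [0.555, -0.2109, 0.1779]
tcp_rot: [0.001, 0.056, 0.998, -0.0]
contact_force: [0.1, -1.1, -0.1]
width: 0.401
gripper_force: 0.0
```

```bash
python3 -c "
from h import *
plan(.5465,-.4225,.16,173.9)
d=img('scene','s10.png');t=img('top','t10.png')
a=cv2.resize(cv2.imread('pics/t10.png')[150:270,170:300],None,fx=3,fy=3,interpolation=cv2.INTER_CUBIC)
b=cv2.resize(cv2.imread('pics/s10.png')[215:335,210:340],None,fx=3,fy=3,interpolation=cv2.INTER_CUBIC)
cv2.imwrite('pics/m10.png',np.hstack([a,b]))"
```

```text
turn [-0.    0.01 -0.03] shift after [-0.47 -7.04  0.6 ] shift before [-0.5  -7.04  0.6 ] | p [ 0.555  -0.2109  0.1779] q7 1.05 F [ 0.1 -1.1 -0.1] w 35.3 t 41.075
```

View pics/m10.png

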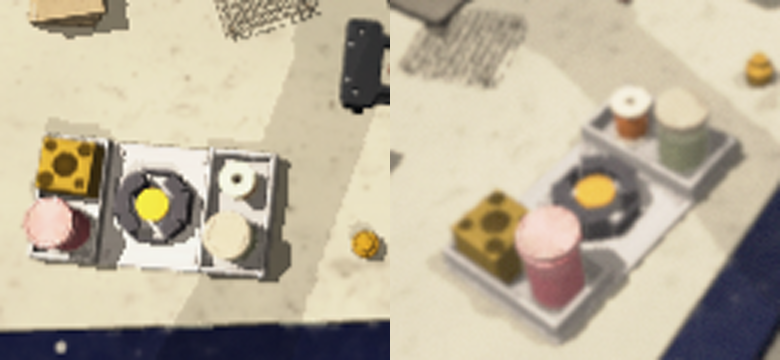

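All four items stand upright in the rows: block and pink jar on the left, reel and mica on the right. Fetching the bar.

Request:
jog_arm(steps=[[0,0,0,-0.07,-1,0,0.4],[0,0,0,-0.07,-1,0,0.4],[0,0,0,-0.07,-1,0,0.4],[0,0,0,-0.07,-1,0,0.4],[0,0,0,-0.07,-1,0,0.4]], force=40)

```text
time_s: 41.8
position: [0.5491, -0.3595, 0.1777]
tcp_rot: [0.001, 0.055, 0.998, 0.0]
contact_force: [0.9, -0.2, -0.1]
width: 0.399
gripper_force: 0.0
```

Request:
jog_arm(steps=[[0,0,0,-0.07,-1,0,0.4],[0,0,0,-0.07,-1,0,0.4],[0,0,0,0,0,0.5,0.4],[0,0,0,0,0,0,0.4]])

```text
time_s: 42.3
position: [0.5457, -0.4177, 0.1604]
tcp_rot: [-0.001, 0.054, 0.999, 0.001]
contact_force: [-0.4, 0.1, 0.5]
width: 0.399
gripper_force: 0.0
```

```bash
python3 -c "
from h import *
plan(.5466,-.4226,.105,173.9)
t=img('top')
for n,u,v,z in (('dome',65,164,.048),('reel',238,180,.046),('mica',228,236,.071),('mag',49,223,.08)):
  c=px2w(t,u/3+170,v/3+150,z)[:2];print(n,R.from_euler('z',6.4,degrees=True).apply([c[0]-.487,c[1]-.0765,0]).round(4)[:2])"
```

```text
turn [ 0.02 -0.01 -0.01] shift after [-0.05 -0.16  1.85] shift before [-0.05 -0.16  1.85] | p [ 0.5457 -0.4177  0.1604] q7 1.46 F [-0.4  0.1  0.5] w 35.1 t 42.3
dome [0.0292 0.0844]
reel [ 0.0283 -0.0788]
mica [-0.0271 -0.0797]
mag [-0.0298  0.0819]
```

Items are within limits. Gripping the bar.

Request:
jog_arm(steps=[[0,0,0,-0.05,-0.16,0.7,0.4],[0,0,0,0,0,0.7,0.4],[0,0,0,0,0,0.4,0.4],[0,0,0,0,0,0,0.4]])

```text
time_s: 42.85
position: [0.5463, -0.4247, 0.1058]
tcp_rot: [-0.001, 0.056, 0.998, 0.001]
contact_force: [-0.2, 0.9, -0.1]
width: 0.405
gripper_force: 0.0
```

Request:
jog_arm(steps=[[0,0,0,0,0,0.05,0],[0,0,0,0,0,0,0],[0,0,0,0,0,0,0],[0,0,0,0,0,0,0]])

```text
time_s: 43.35
position: [0.5475, -0.4251, 0.1066]
tcp_rot: [0.001, 0.056, 0.998, -0.0]
contact_force: [-0.1, -0.2, 3.3]
width: 0.154
gripper_force: 39.9
```

Request:
jog_arm(steps=[[0,0,0,0,0,-0.6,0],[0,0,0,0,0,-1,0],[0,0,0,0,0,-1,0],[0,0,0,0,0,-1,0],[0,0,0,0.2,0.97,-0.1,0]])

```text
time_s: 43.98
position: [0.5451, -0.3985, 0.2203]
tcp_rot: [0.002, 0.058, 0.998, -0.002]
contact_force: [0.3, 0.4, -3.2]
width: 0.153
gripper_force: 39.9
```

Request:
jog_arm(steps=[[0,0,0,0.2,0.97,0,0],[0,0,0,0.2,0.97,0,0],[0,0,0,0.2,0.97,0,0],[0,0,0,0.2,0.97,0,0],[0,0,0,0.2,0.97,0,0]])

```text
time_s: 44.6
position: [0.5305, -0.2469, 0.2179]
tcp_rot: [0.0, 0.056, 0.998, -0.0]
contact_force: [0.5, -0.1, -2.1]
width: 0.16
gripper_force: 39.9
```

Request:
jog_arm(steps=[[0,0,0,0.2,0.97,0,0],[0,0,0,0.2,0.97,0,0],[0,0,0,0.2,0.97,0,0],[0,0,0,0.2,0.97,0,0],[0,0,0,0.2,0.97,0,0]])

```text
time_s: 45.22
position: [0.517, -0.099, 0.2179]
tcp_rot: [0.0, 0.056, 0.998, -0.0]
contact_force: [1.0, -0.9, -3.6]
width: 0.153
gripper_force: 39.9
```

Request:
jog_arm(steps=[[0,0,0,0.2,0.97,0,0],[0,0,0,0.2,0.97,0,0],[0,0,0,0.2,0.97,0,0],[0,0,0,0,0,0,0]])

```text
time_s: 45.72
position: [0.5091, -0.0081, 0.2184]
tcp_rot: [0.001, 0.053, 0.999, 0.001]
contact_force: [-0.1, -0.2, -3.4]
width: 0.153
gripper_force: 39.9
```

```bash
python3 -c "
from h import *
plan(.4895,.0788,.17,173.9)"
```

```text
turn [0.01 0.01 0.  ] shift after [0.96 2.81 1.61] shift before [0.96 2.81 1.61] | p [ 0.5091 -0.0081  0.2184] q7 0.66 F [-0.1 -0.2 -3.4] w 13.4 t 45.725
```

Request:
jog_arm(steps=[[0,0,0,0.32,0.94,0,0],[0,0,0,0.32,0.94,0,0],[0,0,0,0.32,0.94,0,0],[0,0,0,0,0,1,0],[0,0,0,0,0,0.5,0]])

```text
time_s: 46.35
position: [0.4896, 0.0749, 0.1713]
tcp_rot: [-0.0, 0.056, 0.998, -0.001]
contact_force: [-0.6, -1.4, -3.2]
width: 0.155
gripper_force: 39.9
```

Request:
jog_arm(steps=[[0,0,0,0,0,0,0],[0,0,0,0,0,0,0]])

```text
time_s: 46.6
position: [0.4903, 0.0759, 0.1726]
tcp_rot: [0.0, 0.056, 0.998, 0.0]
contact_force: [0.8, -0.7, -3.7]
width: 0.152
gripper_force: 39.9
```

```bash
python3 -c "
from h import *
plan(.4895,.0788,.14,173.9)"
```

```text
turn [ 0.    0.01 -0.04] shift after [0.04 0.09 1.09] shift before [0.04 0.09 1.09] | p [0.4903 0.0759 0.1726] q7 0.39 F [ 0.8 -0.7 -3.7] w 13.4 t 46.6
```

Request:
jog_arm(steps=[[0,0,-0.03,0.04,0.09,0.6,0],[0,0,0,0,0,0.4,0],[0,0,0,0,0,0,0],[0,0,0,0,0,0,0]])

```text
time_s: 47.1
position: [0.4892, 0.0791, 0.1424]
tcp_rot: [0.0, 0.053, 0.999, 0.0]
contact_force: [0.9, -0.1, -2.3]
width: 0.156
gripper_force: 39.9
```

```bash
python3 -c "
from h import *
plan(.4895,.0788,.125,173.9)"
```

```text
turn [ 0.  0. -0.] shift after [-0.01 -0.01  0.58] shift before [-0.01 -0.01  0.58] | p [0.4892 0.0791 0.1424] q7 0.33 F [ 0.9 -0.1 -2.3] w 13.8 t 47.1
```

Request:
jog_arm(steps=[[0,0,0,0,0,0.25,0],[0,0,0,0,0,0.2,0],[0,0,0,0,0,0,0]])

```text
time_s: 47.48
position: [0.4887, 0.079, 0.128]
tcp_rot: [-0.0, 0.053, 0.999, -0.0]
contact_force: [-0.5, 0.3, -3.3]
width: 0.153
gripper_force: 39.9
```

Request:
jog_arm(steps=[[0,0,0,0,0,0.15,0],[0,0,0,0,0,0,0]])

```text
time_s: 47.72
position: [0.4889, 0.0792, 0.1241]
tcp_rot: [0.0, 0.053, 0.999, -0.0]
contact_force: [-1.0, -0.4, 1.9]
width: 0.157
gripper_force: 39.9
```

Request:
jog_arm(steps=[[0,0,0,0,0,0.15,0],[0,0,0,0,0,0.1,0],[0,0,0,0,0,0,0]])

```text
time_s: 48.1
position: [0.4891, 0.0794, 0.1169]
tcp_rot: [0.0, 0.053, 0.999, -0.0]
contact_force: [-1.3, -1.1, 9.0]
width: 0.154
gripper_force: 39.9
```

Request:
jog_arm(steps=[[0,0,0,0,0,0.12,0],[0,0,0,0,0,0,0],[0,0,0,0,0,0,0]])

```text
time_s: 48.48
position: [0.4891, 0.0794, 0.1138]
tcp_rot: [0.001, 0.053, 0.999, -0.0]
contact_force: [-0.9, -0.6, 12.1]
width: 0.157
gripper_force: 39.9
```

Force matches a foot height of about 12 mm. Turning clockwise.

Request:
jog_arm(steps=[[0,0,0,0,0,0.02,0],[0,0,0.5,0,0,0,0],[0,0,0.75,0,0,0,0],[0,0,0.75,0,0,0,0],[0,0,0.75,0,0,0,0]])

```text
time_s: 49.1
position: [0.49, 0.0791, 0.1134]
tcp_rot: [0.002, 0.291, 0.957, 0.0]
contact_force: [-0.3, -1.4, 11.2]
width: 0.154
gripper_force: 39.9
```

Request:
jog_arm(steps=[[0,0,0.75,0,0,0,0],[0,0,0.75,0,0,0,0],[0,0,0.75,0,0,0,0],[0,0,0.75,0,0,0,0],[0,0,0.75,0,0,0,0]])

```text
time_s: 49.72
position: [0.4893, 0.0787, 0.1132]
tcp_rot: [0.001, 0.583, 0.812, 0.0]
contact_force: [-1.8, -2.0, 11.6]
width: 0.155
gripper_force: 40.0
```

Request:
jog_arm(steps=[[0,0,0.75,0,0,0,0],[0,0,0.75,0,0,0,0],[0,0,0.75,0,0,0,0],[0,0,0.25,0,0,0,0],[0,0,0,0,0,0,0]])

```text
time_s: 50.35
position: [0.4888, 0.0787, 0.1132]
tcp_rot: [0.001, 0.744, 0.668, -0.0]
contact_force: [-1.4, -1.2, 13.0]
width: 0.157
gripper_force: 40.0
```

```bash
python3 -c "
from h import *
plan(.489,.079,.122,83.7);print(bot.state()['moment'])"
```

```text
turn [0.   0.01 0.02] shift after [ 0.01  0.01 -0.29] shift before [ 0.01  0.01 -0.29] | p [0.4888 0.0787 0.1132] q7 -0.86 F [-1.4 -1.2 13. ] w 13.8 t 50.35
[-0.40044796  0.64513144  0.03679106]
```

Request:
jog_arm(steps=[[0,0,0,0,0,-0.15,0],[0,0,0,0,0,-0.12,0],[0,0,0,0,0,0,0],[0,0,0,0,0,0,0]])

```text
time_s: 50.85
position: [0.4886, 0.0786, 0.1206]
tcp_rot: [0.0, 0.744, 0.669, -0.0]
contact_force: [-1.6, -1.0, 5.2]
width: 0.16
gripper_force: 39.9
```

Request:
jog_arm(steps=[[0,0,0,0,0,-0.05,0],[0,0,0,0,0,-0.05,0],[0,0,0,0,0,0,0]])

```text
time_s: 51.22
position: [0.4883, 0.0786, 0.1221]
tcp_rot: [-0.001, 0.744, 0.668, -0.001]
contact_force: [1.1, -1.3, -20.2]
width: 0.152
gripper_force: 39.9
```

An upward pull meets 20 N of resistance, so the bar is locked under the notch roofs. Releasing it and retreating.

Request:
jog_arm(steps=[[0,0,0,0,0,0.06,0],[0,0,0,0,0,0,0.4],[0,0,0,0,0,0,0.4],[0,0,0,0,0,0,0.4],[0,0,0,0,0,-0.4,0.4]])

```text
time_s: 51.85
position: [0.4885, 0.0792, 0.1337]
tcp_rot: [-0.0, 0.744, 0.669, -0.001]
contact_force: [-0.4, 0.4, -0.2]
width: 0.404
gripper_force: 0.0
```

Request:
jog_arm(steps=[[0,0,0,0,0,-1,0.4],[0,0,0,0,0,-1,0.4],[0,0,0,-1,-1,-1,0.4],[0,0,0,-1,0,0,0.4],[0,0,0,-1,0,0,0.4]])

```text
time_s: 52.48
position: [0.4495, -0.0079, 0.225]
tcp_rot: [0.001, 0.743, 0.669, 0.001]
contact_force: [0.3, -0.1, -0.2]
width: 0.4
gripper_force: 0.0
```

Request:
jog_arm(steps=[[0,0,0,-1,0,0,0.4],[0,0,0,-1,0,0,0.4],[0,0,0,-1,0,0,0.4],[0,0,0,-1,0,0,0.4],[0,0,0,0,0,0,0.4]])

```text
time_s: 53.1
position: [0.4362, -0.1288, 0.2242]
tcp_rot: [0.001, 0.745, 0.667, -0.0]
contact_force: [1.1, -0.2, 0.1]
width: 0.397
gripper_force: 0.0
```

```bash
python3 -c "
from h import *
plan(.489,.079,.122,83.7)
t=img('top','t11.png');s=img('scene','s11.png')
# compare bar/lock region with initial pictures
for n,a,b,box in (('top','t11','top0',(175,190,265,250)),('scene','s11','scene0',(225,225,330,330))):
  x0,y0,x1,y1=box;A=cv2.imread(f'pics/{a}.png')[y0:y1,x0:x1];B=cv2.imread(f'pics/{b}.png')[y0:y1,x0:x1]
  dk=lambda I:(cv2.cvtColor(I,cv2.COLOR_BGR2GRAY)<55).astype(np.uint8)
  for I in(A,B):
    k,l,st,c=cv2.connectedComponentsWithStats(dk(I));o=np.argsort(-st[1:,4])[:2]+1;print(n,[(c[i].round(1).tolist(),st[i].tolist()) for i in o])
"
```

```text
turn [ 0.    0.01 -0.01] shift after [7.08 0.99 3.41] shift before [7.08 0.98 3.4 ] | p [ 0.4362 -0.1288  0.2242] q7 -0.37 F [ 1.1 -0.2  0.1] w 35.0 t 53.1
top [([40.2, 23.7], [26, 21, 26, 6, 103]), ([51.6, 36.2], [48, 34, 10, 7, 46])]
top [([38.4, 24.4], [24, 21, 28, 7, 123]), ([51.3, 36.8], [48, 35, 9, 6, 33])]
scene [([97.0, 91.8], [80, 69, 25, 36, 404]), ([48.8, 28.3], [38, 17, 23, 23, 213])]
scene [([96.3, 92.5], [80, 69, 25, 36, 409]), ([49.9, 28.4], [39, 17, 23, 23, 207])]
```

The rib is back within about 1–2 px of where it started in both cameras, and the locked pull confirmed it. Handing in.

```bash
python3 -c "
from h import *
print(bot.finish_job())"
```

```text
the job is handed in; nothing more can be done
None
```

I handed the job in at about 53 s. The keeper bar is locked along the carrier's y, and the pink jar, mica jar, reel and brass block stand upright in the two rows. The two weights were not handled, and the hand-in returned no verdict.

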